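# Check the returned tins in at the shed bench

### The job

Check the returned handled tins back in. First fold the cabinet's bifold cover so that its two panels lie flat against each other and back against the cabinet front, then take the scanner, aim it straight at the middle of the barcode label from about 10 cm and hold it steady for a second, and lay it back down on its mat. Hang every tin that has a handle by that handle on a rack hook (before or after scanning) and leave the other things on the bench alone.

Things in the scene. Friction and masses are not known exactly. Their poses are not given: they have to be found in the camera images.
- panel_a (a joint): Cover panel next to the cabinet's left (+y) side, hinged there on an upright axis. 0 = shut against the cabinet front, grows to 1.4 as its free edge swings out towards the robot. Fairly stiff (0.18 N m), stays where left. White sheet 130 wide, 175 high, 10 mm thick, lower edge 60 mm, upper edge 235 mm above the bench.
- panel_b (a joint): Outer cover panel, same size, hinged on an upright axis to the free edge of panel A. 0 = in line with panel A (covering the label), grows as its free edge swings out towards the robot and round to the left (clockwise seen from above); 3.14 = folded flat onto the front of panel A. Light (0.03 N m), stays where left. Starts partly folded, so there is room for a finger behind it. With panel A at 0 and B at 3.14 the right half of the cabinet with the label is uncovered.
- mid_hinge (a point): The upright hinge axis between the two panels, at mid height (moves with panel A). Its frame turns with panel A: -y points from the left hinge to this hinge (130 mm apart) and -x is the outer face's direction.
- label (a point): Centre of the barcode label (90 wide, 70 mm high, white with black bars) in the right half of the cabinet; 135 mm above the bench, 40 mm behind the cabinet's front. The label leans back by 0.3 rad. Frame: -x points straight out of the label (towards the robot and 0.3 rad upwards), +y to the cabinet's left; its yaw is the cabinet's. A scanner held level may read it.
- cabinet: Fixed grey cabinet, 270 wide (y), 140 deep (x), 220 mm high, front towards -x; origin at the foot of the middle of its front. The label's bay is its right (-y) half, open at the front and top; the cover hangs on its left (+y) side. The label lies 40 mm in +x and 65 mm in -y of the origin.
- scanner_center (a point): Centre of the grip of the hand scanner, 18 mm above its underside: a grey bar 34 mm wide and 34 mm high along its own x, 160 mm long in all, 0.2 kg. Its black head (50 mm wide, 36 high, 40 long) is at the +x end. Grip it here from above across its width. It starts on its mat. +x points out of the scanning window, z up.
- scanner_window (a point): Middle of the scanning window at the front end of the scanner, 90 mm ahead (+x) of scanner_center; the beam goes along +x.
- mat_top (a point): Centre of the top of the flat black rubber mat, 200 (x) by 110 (y) by 4 mm, fixed on the bench; the scanner's place.
- hook0 (a point): Middle of the straight rod of a hook on the wooden rack (right end, -y). Steel rod 10 mm thick, 200 mm above the bench, pointing along -x of this frame (towards the robot): the rod bends down 52 mm behind (+x) to the rack's beam (24 mm deep, top 35 mm below the rod's axis); it ends 38 mm in front, where its tip, 45 mm in front, turns up to 27 mm above the axis. Hooks 150 mm apart; the rack is fixed.
- hook1 (a point): Middle of the straight rod of a hook on the wooden rack (middle). Steel rod 10 mm thick, 200 mm above the bench, pointing along -x of this frame (towards the robot): the rod bends down 52 mm behind (+x) to the rack's beam (24 mm deep, top 35 mm below the rod's axis); it ends 38 mm in front, where its tip, 45 mm in front, turns up to 27 mm above the axis. Hooks 150 mm apart; the rack is fixed.
- hook2 (a point): Middle of the straight rod of a hook on the wooden rack (left end, +y). Steel rod 10 mm thick, 200 mm above the bench, pointing along -x of this frame (towards the robot): the rod bends down 52 mm behind (+x) to the rack's beam (24 mm deep, top 35 mm below the rod's axis); it ends 38 mm in front, where its tip, 45 mm in front, turns up to 27 mm above the axis. Hooks 150 mm apart; the rack is fixed.
- tin0_center (a point): Centre (half-way up) of an upright closed tin, 62 mm across, 84 mm high, 0.22 kg with a heavy foot, bare metal, with a fixed square loop handle of 8 mm wire on its +y side. May be absent.
- tin1_center (a point): Centre (half-way up) of an upright closed tin, 62 mm across, 84 mm high, 0.22 kg with a heavy foot, bare metal, with a fixed square loop handle of 8 mm wire on its +y side. May be absent.
- tin2_center (a point): Centre (half-way up) of an upright closed tin, 62 mm across, 84 mm high, 0.22 kg with a heavy foot, bare metal, with a fixed square loop handle of 8 mm wire on its +y side. May be absent.
- tin0_loop (a point): Centre of the same tin's handle loop, 48.5 mm from the tin's axis along the tin's +y, at mid height. The opening, seen along the tin's x, is 35 mm wide (y) and 52 mm high (z); the handle reaches 74 mm from the axis. Absent with its tin.
- tin1_loop (a point): Centre of the same tin's handle loop, 48.5 mm from the tin's axis along the tin's +y, at mid height. The opening, seen along the tin's x, is 35 mm wide (y) and 52 mm high (z); the handle reaches 74 mm from the axis. Absent with its tin.
- tin2_loop (a point): Centre of the same tin's handle loop, 48.5 mm from the tin's axis along the tin's +y, at mid height. The opening, seen along the tin's x, is 35 mm wide (y) and 52 mm high (z); the handle reaches 74 mm from the axis. Absent with its tin.
- plain_tin: A like tin without a handle, to be left alone; origin at the centre of its underside.
- tape: Roll of tape, 90 mm across, 50 high; leave alone. Origin under its centre.
- oil: White bottle, 70 mm across, 170 high; leave alone. Origin under its centre.
- wrench: Wrench lying on the bench; leave alone.
- screwdriver: Screwdriver lying on the bench; leave alone.
Things that resemble listed ones, but are neither listed nor needed, are in the scene too. Leave any yellow look-alike of the part that bears scanner_center alone.

How it is judged:
On the way, in this order (a step that is already met when the one before it is completed fails the run):
1. the cover's two panels are folded flat against each other and lie back against the cabinet front (value of joint panel_b above 2.95 rad and value of joint panel_a below 0.12 rad), for 0.2 s.
2. the held scanner is aimed at the label from 5 to 16 cm and kept steady for 0.8 s (all of step 1 and x of label in the frame of scanner_window between 0.05 and 0.16 m and y of label in the frame of scanner_window between -0.03 and 0.03 m and z of label in the frame of scanner_window between -0.03 and 0.03 m and angle between the x axis of scanner_window and the x axis of label, either way round below 0.5 rad and linear speed of scanner below 0.04 m/s and angular speed of scanner below 0.3 rad/s and contact force between the fingers and scanner above 0.5 N), for 0.8 s.
At the end, for the whole second after the job is handed in: Panel B within 0.19 rad of flat on A, panel A within 0.12 rad of shut; scanner at rest on its mat (centre within 90 mm along, 50 mm across of the mat's); every handled tin hangs still by its handle on a hook (loop centre below the rod axis, within 55 mm of the hook's site) (all of step 1 and x of scanner_center in the frame of mat_top between -0.09 and 0.09 m and y of scanner_center in the frame of mat_top between -0.05 and 0.05 m and height (world z) of scanner_center below 0.035 m and linear speed of scanner below 0.03 m/s and ((distance between tin0_loop and hook0 below 0.055 m and z of tin0_loop in the frame of hook0 below 0 m) or (distance between tin0_loop and hook1 below 0.055 m and z of tin0_loop in the frame of hook1 below 0 m) or (distance between tin0_loop and hook2 below 0.055 m and z of tin0_loop in the frame of hook2 below 0 m)) and linear speed of each of tin0, tin1, tin2 below 0.12 m/s and ((distance between tin1_loop and hook0 below 0.055 m and z of tin1_loop in the frame of hook0 below 0 m) or (distance between tin1_loop and hook1 below 0.055 m and z of tin1_loop in the frame of hook1 below 0 m) or (distance between tin1_loop and hook2 below 0.055 m and z of tin1_loop in the frame of hook2 below 0 m)) and ((distance between tin2_loop and hook0 below 0.055 m and z of tin2_loop in the frame of hook0 below 0 m) or (distance between tin2_loop and hook1 below 0.055 m and z of tin2_loop in the frame of hook1 below 0 m) or (distance between tin2_loop and hook2 below 0.055 m and z of tin2_loop in the frame of hook2 below 0 m))); the robot touches nothing.
It fails at once if another thing on the bench (plain tin, tape, bottle, wrench or screwdriver) is moved more than 5 cm (distance of any of plain_tin, tape, oil, wrench, screwdriver from where it was at the start of the episode above 0.05 m).
It fails at once if the plain tin, tape or bottle is knocked over (angle between any of plain_tin, tape, oil's own z axis and vertical above 0.6 rad).
Of tin0, tin1, tin2 only 2 to 3 are there at a start; the rules pass over those that are not, and their reading is None.
At some moment in a run one of tin0, tin1, tin2, scanner may be knocked a few centimetres aside while the robot is not near it.
It also fails if it takes over 210 s, if anything falls off the work surface, if the arm or the gripper's body presses on something with over 40 N, if the wrist force passes 120 N, or if a joint passes its speed limit or range.

### The arm

A 7-joint arm with a two-finger parallel gripper is mounted at the origin on the work surface. World frame = base frame: x ahead of the robot, y to its left, z up, the work surface at z = 0. Lengths are in m, angles in rad, forces in N, time in s.
With the tool pointing down it reaches from about 0.4 to 0.85 m from the base axis. Payload 10.4 kg.
Tool frame: the origin (TCP) lies at the very end of the fingers, on their centre line; the grasp point (between the pads) lies 19 mm behind it; y points along the fingers, z is the direction in which the jaws open and shut, and the axes are right-handed (so a half turn about y gives the same grasp; the last joint's range is limited). The gripper opens to 87 mm and grips with 3 to 60 N. Pads are 19 mm wide; open, the fingers measure 117 mm over their backs; the gripper's body (75 mm by 190 mm) begins 51 mm behind the grasp point.
Start: joints at [1.24, 0.332, -0.065, 1.46, 0.022, 1.35, -0.088], TCP at [0.189, -0.596, 0.223] pointing down, gripper open.
Joint ranges: [-2.6, 2.6], [-0.5, 2.12], [-1.47, 1.34], [0.16, 2.42], [-1.27, 4.41], [0.06, 2.06], [-2.6, 2.6]. Speed limits (rad/s): [2.22, 2.22, 2.79, 2.79, 3.14, 3.14, 3.14].

### API

Orientations are given as [roll, pitch, yaw] about the fixed x, y, z axes, in that order (R = Rz(yaw) Ry(pitch) Rx(roll)).
In Python, from bench import r gives the robot as it stands.
- The arm moves only by the tool move_arm, never from a script. Its argument "motion" is text: rows parted by semicolons, each of 6 numbers parted by spaces: the shift along the tool's x, y, z in cm, then the turn, a rotation vector about the tool's x, y, z in rad. A call has 1 to 20 rows; each row is the pose to reach, as a shift and turn from the pose commanded when the call began, along the tool's axes at that moment; what a row does not reach only later rows make up. A row lasts 1/8 s, in which the tool goes at most 62.5 mm and 10.7 degrees, less where a joint would pass 70% of its speed; a pose out of reach is approached as far as the arm can. A call with a gripper value outside its range is refused whole. "hand" is the closure in counts, from 0 (fully open) to 255 (shut), set as the call begins (left out, the last holds). The fingers move at their own pace and stop on an object; "grip_force" is the grip in N (left out, the last holds). Time passes only in rows, so rows that repeat a pose let the fingers close. It gives the time, the measured TCP pose, the force and the opening at its end, in the units of the state.
- r.get_state(): the state, without advancing time (a new reading comes with each control period).
- r.camera(name): name is "scene" or "top" or "wrist"; returns a dict with "pixels" (420x560x3 uint8, blue, green, red), "depth" (420x560 float32, m along the optical axis (not along the pixel's ray), 0 where there is no reading), "K" (3x3 intrinsics, pixels), "T" (4x4, takes a point from camera to world coordinates); the wrist camera has in their place "mount" (4x4, takes a point from camera to tool coordinates, whose origin is the TCP and whose axes are the tool frame's). Camera axes: x right, y down, z forward; pixel columns grow to the right and rows downward; lengths in m; the calibration is good to about 2 mm. A picture is of the moment at which its call begins: read the wrist's pose just before it.
- r.close_job(): hands the job in, once; it reports no verdict.
The state is a dict: "time": time; "joint_pos": joint angles; "joint_vel": joint speeds; "joint_torque": joint torques, N m; "tcp_pos": TCP position; "tool_rot": TCP orientation; "force": force on the tool from outside, world axes, zero at the start; "torque": the same for the moment, N m; "width": opening from 0.0 (shut) to 1.0 (fully open).
Only numpy, scipy, OpenCV 4.12 (cv2) and the standard library are available. Lean on these libraries where they do the work, as an engineer would, in place of code of your own. Each camera call takes 0.05 s, during which the arm holds its last target.

## Working session

There is one attempt and no reset: what is moved stays moved. The work goes in short steps, Python scripts to look and compute and a tool call to move; the robot and the scene stay as the last step left them, time stands still between calls to the robot, and variables do not carry over. Pictures are saved under pics/ and viewed, and the job is handed in when it is done.

Besides the shell and the picture viewer there is one more tool, called after "Request:" as name(argument=value, ...), one argument or row to a line, values as JSON. move_arm: Moves the arm, as the interface text tells. Its arguments: {"type":"object","properties":{"motion":{"type":"string"},"hand":{"type":"number"},"grip_force":{"type":"number"}},"required":["motion"]}

```bash
ls; mkdir -p pics
cat > h.py <<'E'
import numpy as np, cv2
from bench import r
from scipy.spatial.transform import Rotation as R
def snap(name,fn=None):
    c=r.camera(name)
    if fn: cv2.imwrite('pics/'+fn,c['pixels'])
    return c
def pts(c,T=None):
    d=c['depth'];K=c['K'];T=c['T'] if T is None else T
    v,u=np.mgrid[:d.shape[0],:d.shape[1]]
    P=np.stack([(u-K[0,2])/K[0,0]*d,(v-K[1,2])/K[1,1]*d,d],-1)
    W=P@T[:3,:3].T+T[:3,3]; W[d==0]=np.nan
    return W
def tool(s=None):
    s=s or r.get_state()
    return R.from_euler('xyz',s['tool_rot']).as_matrix(),np.array(s['tcp_pos'])
E
python3 - <<'E'
from h import *
s=r.get_state();print(s)
for n in ('scene','top','wrist'):
    c=snap(n,n+'0.png'); np.savez('/tmp/'+n+'0.npz',**c)
    print(n,c['K'],c.get('T'),c.get('mount'))
print(tool()[0])
E
```

```text
pics
{'time': 0.0, 'joint_pos': array([ 1.24038861,  0.3328732 , -0.06470185,  1.4609656 ,  0.02158123,
        1.34990918, -0.08847367]), 'joint_vel': array([ 5.59956019e-04,  5.23598109e-04, -1.32567776e-03,  7.60536991e-04,
        2.08174016e-03,  9.59502658e-04, -8.03366501e-05]), 'joint_torque': array([ 3.03661345e-04, -6.23259902e+01,  2.48972053e-02, -3.89903498e+01,
       -6.13070838e-02,  3.96666618e-02,  1.17115678e-04]), 'tcp_pos': array([ 0.18923454, -0.59524037,  0.22174152]), 'tool_rot': array([-1.57225611e+00, -5.02681450e-05, -2.83373945e+00]), 'force': array([ 0.1483403 , -0.15043688,  0.28588164]), 'torque': array([-0.02073427, -0.00256109,  0.02533582]), 'width': 0.9922346842234363}
scene [[497.67761007   0.         280.15446465]
 [  0.         497.67761007 210.91687108]
 [  0.           0.           1.        ]] [[ 0.49127361  0.71585645 -0.49618522  1.2753886 ]
 [ 0.87091123 -0.41209361  0.26775452 -0.39351293]
 [-0.01280096 -0.56367402 -0.82589814  1.48087286]
 [ 0.          0.          0.          1.        ]] None
top [[459.15445773   0.         278.28459507
[... 157 characters left out ...]
969903 -0.00330756  0.05490508]
 [ 0.00700787 -0.19086207 -0.98159185  1.51588603]
 [ 0.          0.          0.          1.        ]] None
wrist [[296.06815442   0.         281.21784452]
 [  0.         296.06815442 210.80765828]
 [  0.           0.           1.        ]] None [[-5.42289343e-04  9.69758071e-01  2.44067592e-01 -6.55203023e-02]
 [-6.31395427e-04 -2.44067911e-01  9.69757937e-01 -1.63147583e-01]
 [ 9.99999654e-01  3.71786233e-04  7.44656238e-04 -5.72475925e-04]
 [ 0.00000000e+00  0.00000000e+00  0.00000000e+00  1.00000000e+00]]
[[-9.53018880e-01 -3.62651875e-04  3.02910685e-01]
 [-3.02910899e-01  9.92392496e-04 -9.53018364e-01]
 [ 4.50076061e-05 -9.99999442e-01 -1.05561999e-03]]
```

View pics/scene0.png

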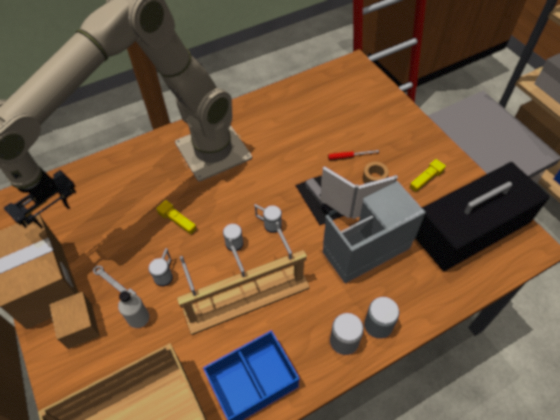

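View pics/top0.png

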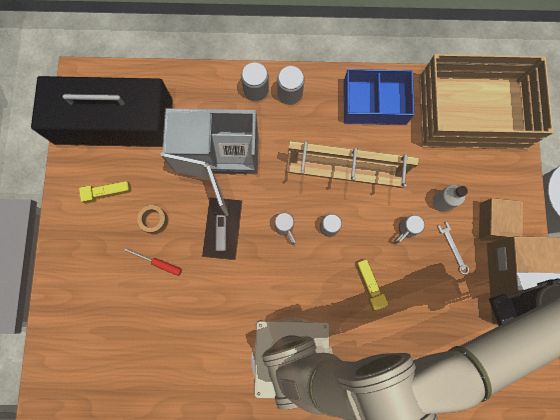

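View pics/wrist0.png

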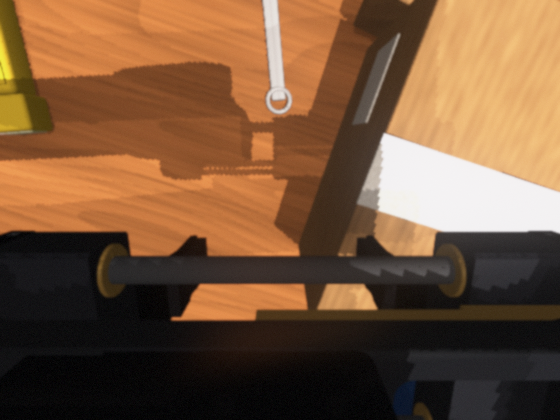

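Run:
```python
from h import *
c=dict(np.load('/tmp/top0.npz'))
im=c['pixels']
cv2.imwrite('pics/c1.png',cv2.resize(im[95:285,150:290],None,fx=4,fy=3.15*4/3.15,interpolation=cv2.INTER_CUBIC)[:760][:,:])
a=cv2.resize(im[200:260,260:440],None,fx=4.4,fy=4.4,interpolation=cv2.INTER_CUBIC)
cv2.imwrite('pics/c2.png',a)
cc=dict(np.load('/tmp/scene0.npz'))['pixels']
cv2.imwrite('pics/c3.png',cv2.resize(cc[190:330,130:320],None,fx=4.2,fy=4.2,interpolation=cv2.INTER_CUBIC))
cv2.imwrite('pics/c4.png',cv2.resize(cc[140:280,280:440],None,fx=4.2,fy=4.2,interpolation=cv2.INTER_CUBIC))
W=pts(c)
for n,(u,v) in dict(base=(290,390),tinA=(285,220),hA=(292,239),tinB=(332,222),tinC=(413,222),hC=(401,239),big=(255,75),scan=(221,232),scanhead=(222,212),mat=(233,250),label=(233,150),cabtop=(190,130),pa=(185,157),hinge=(208,162),pb=(216,185),h2=(304,152),h1=(354,160),h0=(405,165),oil=(448,195)).items(): print(n,W[v,u].round(3))
```

```text
base [-0.024  0.016  0.382]
tinA [0.426 0.028 0.089]
hA [0.368 0.005 0.078]
tinB [ 0.424 -0.121  0.082]
tinC [ 0.429 -0.377  0.085]
hC [ 0.375 -0.339  0.076]
big [0.899 0.135 0.123]
scan [0.391 0.234 0.04 ]
scanhead [0.457 0.234 0.038]
mat [0.337 0.196 0.007]
label [0.637 0.195 0.137]
cabtop [0.669 0.317 0.221]
pa [0.637 0.362 0.052]
hinge [0.619 0.284 0.059]
pb [0.501 0.231 0.229]
h2 [ 0.613 -0.023  0.208]
h1 [ 0.593 -0.172  0.203]
h0 [ 0.579 -0.322  0.207]
oil [ 0.51  -0.478  0.121]
```

View pics/c2.png

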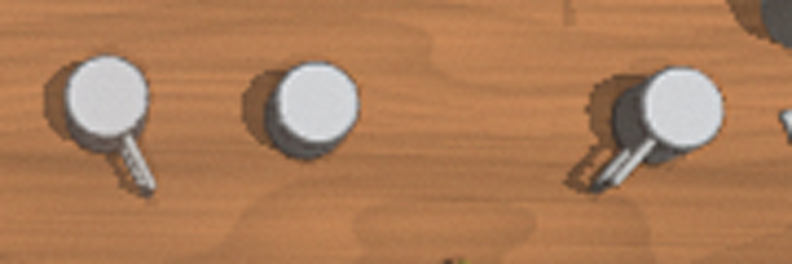

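View pics/c3.png

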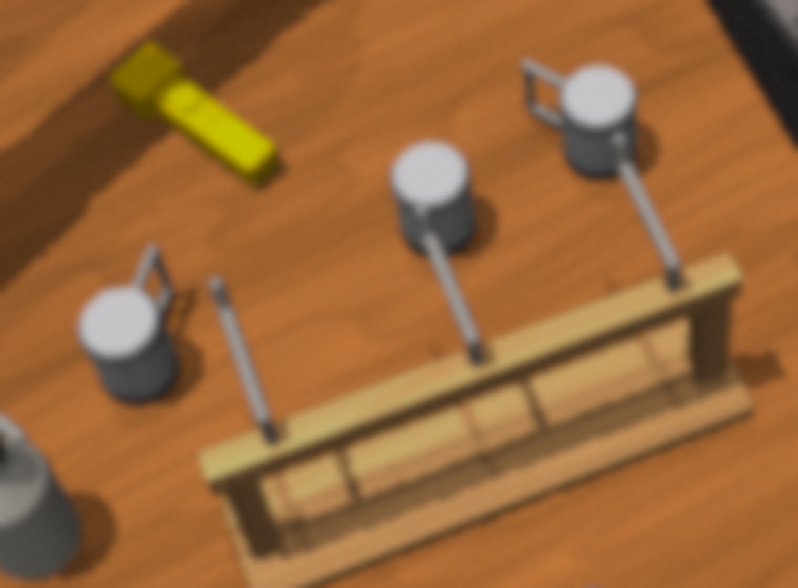

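View pics/c4.png

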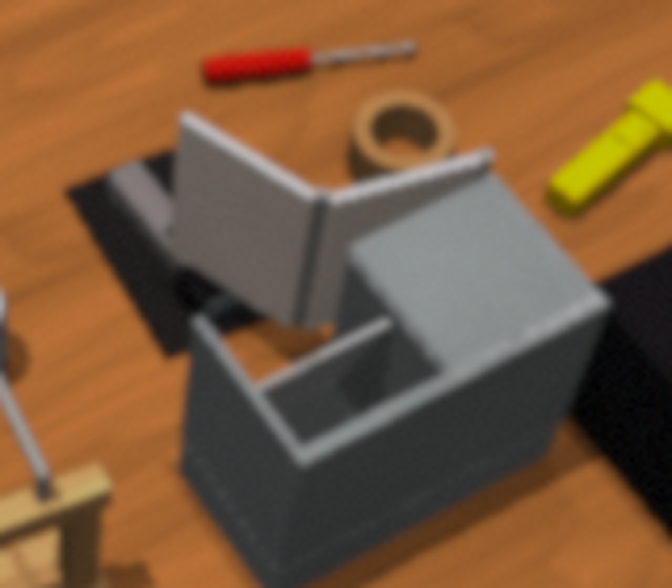

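View pics/c1.png

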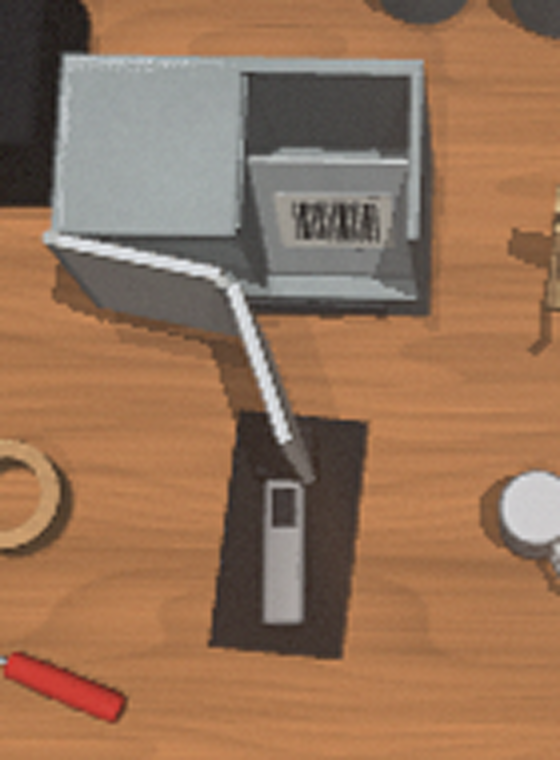

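Run:
```python
from h import *
c=dict(np.load('/tmp/top0.npz'));W=pts(c);im=c['pixels'].astype(int)
def box(u0,v0,u1,v1,zlo,zhi):
    w=W[v0:v1,u0:u1].reshape(-1,3); return w[(w[:,2]>zlo)&(w[:,2]<zhi)]
def rect(n,p):
    r_=cv2.minAreaRect((p[:,:2]*1000).astype(np.float32)); print(n,len(p),'z',np.median(p[:,2]).round(4),r_, (cv2.boxPoints(r_)/1000).round(3).tolist())
rect('cabtop',box(160,100,262,180,.213,.2275))
p=box(160,150,232,220,.229,.245); print(p[:, :2].min(0),p[:,:2].max(0))
# panels: split at hinge
for q in p[::6]: print(q.round(3),end=' ')
print()
for n,b in dict(A=(268,205,300,246),B=(315,205,345,246),C=(396,208,430,246)).items():
    q=box(*b,.074,.1); (x,y),rr=cv2.minEnclosingCircle((q[:,:2]*1000).astype(np.float32)); print(n,len(q),x,y,rr,np.median(q[:,2]), np.median(q[:,:2],0))
    q=box(*b,.055,.074); rect(n+' handle?',q) if len(q)>3 else print(n,len(q))
rect('scan',box(205,205,235,255,.028,.05))
for n,b in dict(h2=(290,140,315,185),h1=(340,145,370,190),h0=(390,150,420,190)).items():
    rect(n,box(*b,.19,.245))
rect('beam',box(280,135,425,190,.15,.175))
```

```text
cabtop 2424 z 0.2193 ((632.996826171875, 259.8947448730469), (270.482666015625, 214.8773651123047), 89.63136291503906) [[0.5249999761581421, 0.125], [0.7400000095367432, 0.12399999797344208], [0.7409999966621399, 0.39399999380111694], [0.5260000228881836, 0.3959999978542328]]
[0.44010211 0.21062515] [0.59582103 0.39442028]
[0.596 0.392 0.233] [0.59  0.394 0.234] [0.589 0.376 0.237] [0.585 0.384 0.239] [0.588 0.369 0.229] [0.583 0.384 0.236] [0.584 0.364 0.235] [0.586 0.348 0.23 ] [0.581 0.367 0.233] [0.581 0.35  0.236] [0.581 0.332 0.236] [0.579 0.347 0.233] [0.579 0.33  0.233] [0.576 0.347 0.23 ] [0.574 0.328 0.24 ] [0.576 0.309 0.235] [0.572 0.329 0.235] [0.573 0.312 0.233] [0.573 0.294 0.235] [0.57  0.306 0.235] [0.569 0.285 0.239] [0.567 0.3   0.235] [0.568 0.283 0.233] [0.564 0.294 0.235] [0.565 0.277 0.234] [0.563 0.28  0.231] [0.562 0.262 0.236] [0.557 0.268 0.232] [0.553 0.259 0.235] [0.55  0.252 0.236] [0.543 0.255 0.237] [0.541 0.249 0.235] [0.537 0.253 0.229] [0.533 0.246 0.233] [0.527 0.246 0.233] [0.522 0.239 0.239] [0.518 0.24  0.234] [0.512 0.242 0.235] [0.51  0.234 0.
[... 2266 characters left out ...]
, -0.18199999630451202], [0.6309999823570251, -0.1720000058412552], [0.5289999842643738, -0.1599999964237213]]
h0 115 z 0.2047 ((562.2611083984375, -320.1729431152344), (11.788535118103027, 105.36491394042969), 83.92115020751953) [[0.5090000033378601, -0.3199999928474426], [0.6140000224113464, -0.3319999873638153], [0.6150000095367432, -0.3199999928474426], [0.5099999904632568, -0.3089999854564667]]
beam 1040 z 0.1643 ((627.2260131835938, -177.15794372558594), (400.0056457519531, 27.828786849975586), 83.3554458618164) [[0.5899999737739563, -0.37400001287460327], [0.6179999709129333, -0.37700000405311584], [0.6639999747276306, 0.019999999552965164], [0.6370000243186951, 0.023000000044703484]]
```

Run:
```python
from h import *
c=dict(np.load('/tmp/top0.npz'));W=pts(c);im=c['pixels'].astype(int)
w=W[100:180,160:262].reshape(-1,3)
t=w[(w[:,2]>.212)&(w[:,2]<.2265)&(w[:,0]>.59)]
for y0 in np.arange(.12,.40,.02):
    q=t[(t[:,1]>=y0)&(t[:,1]<y0+.02)]; print(round(y0,2),q[:,0].min().round(3),q[:,0].max().round(3))
for x0 in (.62,.66,.7,.73):
    q=t[abs(t[:,0]-x0)<.01]; print(x0,q[:,1].min(),q[:,1].max())
w=W[150:220,160:232].reshape(-1,3)
p=w[(w[:,2]>.229)&(w[:,2]<.245)&(w[:,0]<.6)]
a=p[p[:,1]>.28];b=p[(p[:,0]<.54)]
for q in (a,b):
    l=cv2.fitLine(q[:,:2].astype(np.float32),cv2.DIST_HUBER,0,.01,.01).ravel();print(l,np.degrees(np.arctan2(l[1],l[0])))
# label: pixels dark/white
print(W[140:160,222:246,0].mean(), [W[v,u].round(3).tolist() for u,v in((222,145),(245,145),(222,157),(245,157))])
```

```text
0.12 0.599 0.739
0.14 0.725 0.739
0.16 0.725 0.737
0.18 0.724 0.738
0.2 0.724 0.737
0.22 0.724 0.74
0.24 0.601 0.74
0.26 0.597 0.74
0.28 0.598 0.739
0.3 0.597 0.737
0.32 0.597 0.737
0.34 0.597 0.737
0.36 0.598 0.737
0.38 0.596 0.738Traceback (most recent call last):
  File "<stdin>", line 6, in <module>
    return umr_minimum(a, axis, None, out, keepdims, initial, where)
ValueError: zero-size array to reduction operation minimum which has no identity
```

Run:
```python
from h import *
c=dict(np.load('/tmp/top0.npz'));W=pts(c)
w=W[150:220,160:232].reshape(-1,3)
p=w[(w[:,2]>.229)&(w[:,2]<.245)&(w[:,0]<.6)]
a=p[p[:,1]>.29];b=p[(p[:,0]<.54)]
for q in (a,b):
    l=cv2.fitLine(q[:,:2].astype(np.float32),cv2.DIST_HUBER,0,.01,.01).ravel();print(l,np.degrees(np.arctan2(l[1],l[0])))
wl=W[138:165,215:250];print(np.nanmin(wl[...,1]),[W[v,u].round(3).tolist() for u,v in((222,145),(245,145),(222,157),(245,157))])
```

```text
[0.19848824 0.98010325 0.5797792  0.3434857 ] 78.55143
[0.93662196 0.35034177 0.489989   0.2314027 ] 20.508219
0.14268075723862397 [[0.647, 0.228, 0.154], [0.646, 0.157, 0.162], [0.627, 0.234, 0.093], [0.628, 0.16, 0.096]]
```

```bash
cat >> h.py <<'E'
def rows(wps,step=0.055,cmd=None):
    """wps: list of (x,y,z,jaw_deg_or_None); prints needed tool rows (from measured pose), tool kept pointing down"""
    M,p=tool() 
    if cmd is not None: p=np.array(cmd)
    yaw0=np.degrees(np.arctan2(M[1,2],M[0,2])); cur=np.r_[p,yaw0]; out=[]
    for w in wps:
        st=step
        if len(w)>4: st=w[4]
        t=np.r_[w[:3],w[3] if w[3] is not None else cur[3]]
        n=max(1,int(np.ceil(max(np.linalg.norm(t[:3]-cur[:3])/st,abs(t[3]-cur[3])/10)-1e-6)))
        for i in range(1,n+1):
            q=cur+(t-cur)*i/n
            d=M.T@(q[:3]-p)*100
            Rt=R.from_euler('z',q[3],degrees=True).as_matrix()@R.from_euler('z',-yaw0,degrees=True).as_matrix()@Mdown(yaw0)
            rv=R.from_matrix(M.T@Rt).as_rotvec()
            out.append('%.2f %.2f %.2f %.3f %.3f %.3f'%(*d,*rv))
        cur=t
    print('jaw',yaw0.round(2),'pos',p.round(4),len(out)); print('; '.join(out))
def Mdown(yawdeg):
    a=np.radians(yawdeg); z=np.array([np.cos(a),np.sin(a),0]); y=np.array([0,0,-1.]); return np.stack([np.cross(y,z),y,z],1)
E
python3 - <<'E'
from h import *
rows([(.25,-.55,.33,-72.4),(.45,-.25,.33,None),(.48,0,.33,None),(.494,.17,.33,-90)])
E
```

```text
jaw -72.37 pos [ 0.1892 -0.5954  0.2219] 19
-2.39 -3.60 -0.83 0.001 0.000 0.000; -4.78 -7.20 -1.66 0.001 0.000 0.000; -7.17 -10.80 -2.49 0.001 0.001 0.000; -11.19 -10.80 -5.71 0.001 0.001 0.000; -15.21 -10.80 -8.93 0.001 0.001 0.000; -19.23 -10.79 -12.15 0.001 0.001 0.000; -23.25 -10.79 -15.37 0.001 0.001 0.000; -27.27 -10.79 -18.59 0.001 0.001 0.000; -31.29 -10.78 -21.81 0.001 0.001 0.000; -35.31 -10.78 -25.03 0.001 0.001 0.000; -37.40 -10.78 -29.61 0.001 0.001 0.000; -39.49 -10.77 -34.19 0.001 0.001 0.000; -41.57 -10.77 -38.78 0.001 0.001 0.000; -43.66 -10.76 -43.36 0.001 0.001 0.000; -45.75 -10.76 -47.94 0.001 0.001 0.000; -47.37 -10.75 -51.89 0.001 0.077 0.000; -48.99 -10.75 -55.83 0.001 0.154 0.000; -50.61 -10.75 -59.78 0.001 0.231 0.000; -52.23 -10.74 -63.72 0.001 0.308 0.000
```

Request:
move_arm(
  motion="-2.4 -3.6 -0.8 0 0 0; -4.8 -7.2 -1.7 0 0 0; -7.2 -10.8 -2.5 0 0 0; -11.2 -10.8 -5.7 0 0 0; -15.2 -10.8 -8.9 0 0 0; -19.2 -10.8 -12.1 0 0 0; -23.3 -10.8 -15.4 0 0 0; -27.3 -10.8 -18.6 0 0 0; -31.3 -10.8 -21.8 0 0 0; -35.3 -10.8 -25 0 0 0; -37.4 -10.8 -29.6 0 0 0; -39.5 -10.8 -34.2 0 0 0; -41.6 -10.8 -38.8 0 0 0; -43.7 -10.8 -43.4 0 0 0; -45.8 -10.8 -48 0 0 0; -47.4 -10.8 -51.9 0 0.077 0; -49 -10.8 -55.8 0 0.154 0; -50.6 -10.8 -59.8 0 0.231 0; -52.2 -10.8 -63.7 0 0.308 0; -52.2 -10.8 -63.7 0 0.308 0",
  hand=255,
  grip_force=20,
)

```text
time: 2.65
tcp_pos: [0.4929, 0.1731, 0.3303]
tool_rot: [-1.572, -0.001, -3.137]
force: [-0.4, -0.4, -0.1]
width: 0.004
```

Run:
```python
from h import *
H=np.array([.5625,.2588]);w=[(.494,.175,.175,-90)]
for th in range(-160,-295,-11):
    a=np.radians(th);u=np.array([np.cos(a),np.sin(a)]);t=np.array([u[1],-u[0]])
    d=.005+.015*abs(t[1])+.0095*abs(t[0])
    C=H+.09*u-d*t
    w.append((*C,.175,-90))
print(np.round(w,3)); rows(w)
```

```text
[[  0.494   0.175   0.175 -90.   ]
 [  0.486   0.207   0.175 -90.   ]
 [  0.477   0.224   0.175 -90.   ]
 [  0.472   0.242   0.175 -90.   ]
 [  0.47    0.258   0.175 -90.   ]
 [  0.471   0.275   0.175 -90.   ]
 [  0.476   0.292   0.175 -90.   ]
 [  0.484   0.308   0.175 -90.   ]
 [  0.496   0.323   0.175 -90.   ]
 [  0.511   0.335   0.175 -90.   ]
 [  0.528   0.344   0.175 -90.   ]
 [  0.548   0.349   0.175 -90.   ]
 [  0.563   0.35    0.175 -90.   ]
 [  0.578   0.35    0.175 -90.   ]]
jaw -89.74 pos [0.4929 0.1731 0.3303] 16
-0.04 5.18 -0.05 0.001 0.002 0.001; -0.08 10.35 -0.11 0.001 0.003 0.001; -0.12 15.53 -0.16 0.001 0.005 0.001; 0.71 15.53 -3.37 0.001 0.005 0.001; 1.56 15.54 -5.04 0.001 0.005 0.001; 2.06 15.54 -6.84 0.001 0.005 0.001; 2.25 15.54 -8.46 0.001 0.005 0.001; 2.12 15.54 -10.15 0.001 0.005 0.001; 1.65 15.54 -11.85 0.001 0.005 0.001; 0.82 15.55 -13.48 0.001 0.005 0.001; -0.36 15.55 -14.94 0.001 0.005 0.001; -1.87 15.55 -16.15 0.001 0.005 0.001; -3.64 15.55 -17.03 0.001 0.005 0.001; -5.60 15.55 -17.52 0.001 0.005 0.001; -7.08 15.55 -17.67 0.001 0.005 0.001; -8.62 15.54 -17.58 0.001 0.005 0.001
```

Request:
move_arm(
  motion="0 5 0 0 0 0; 0 10.4 0 0 0 0; 0 15.5 -0.2 0 0 0; 0.7 15.5 -3.4 0 0 0; 1.6 15.5 -5 0 0 0; 2.1 15.5 -6.8 0 0 0; 2.25 15.5 -8.5 0 0 0; 2.1 15.5 -10.2 0 0 0; 1.65 15.5 -11.9 0 0 0; 0.8 15.5 -13.5 0 0 0; -0.4 15.5 -14.9 0 0 0; -1.9 15.5 -16.2 0 0 0; -3.6 15.5 -17 0 0 0; -5.3 15.5 -17.5 0 0 0; -5.3 15.5 -17.5 0 0 0",
)

```text
time: 4.53
tcp_pos: [0.5477, 0.3446, 0.1752]
tool_rot: [-1.571, -0.0, 3.141]
force: [-0.3, 0.1, -0.6]
width: 0.006
```

Run:
```python
from h import *
print(tool()[1],r.get_state()['force'])
c=snap('top','t1.png');cv2.imwrite('pics/t1c.png',cv2.resize(c['pixels'][90:290,150:300],None,fx=4,fy=4)[:600]) 
c=snap('scene','s1.png');cv2.imwrite('pics/s1c.png',cv2.resize(c['pixels'][120:270,280:450],None,fx=4,fy=4))
```

```text
[0.54772697 0.34463275 0.17523952] [-0.34585936  0.1080287  -0.59551363]
```

View pics/t1c.png

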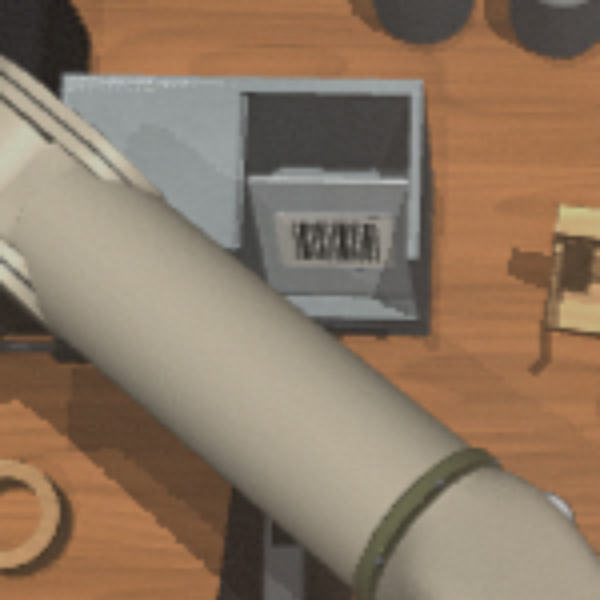

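View pics/s1c.png

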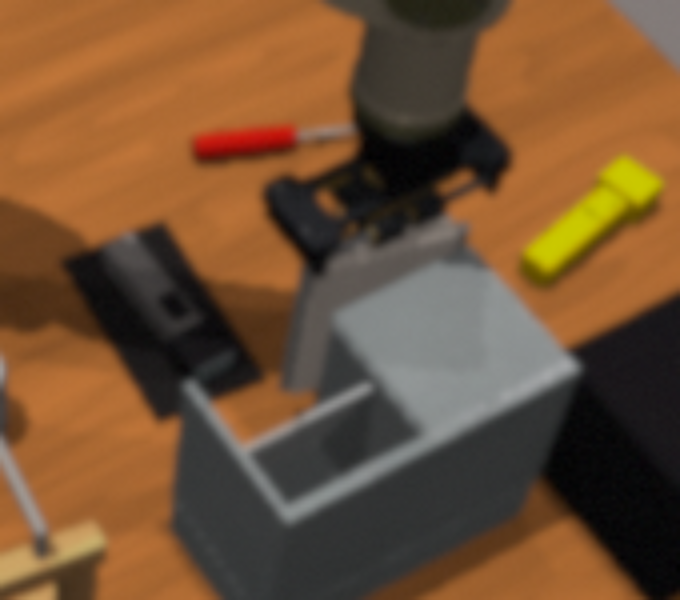

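Request:
move_arm(
  motion="1.8 0 0 0 0 0; 1.8 0 5 0 0 0; 0.8 0 5.2 0 0 0; 0 0 5.2 0 0 0; -0.7 0 5.2 0 0 0; -1.2 0 5.2 0 0 0; -1.6 0 5.2 0 0 0; -1.9 0 5.2 0 0 0; -1.9 0 5.2 0 0 0",
)

```text
time: 5.75
tcp_pos: [0.5647, 0.2929, 0.1753]
tool_rot: [-1.57, -0.002, -3.141]
force: [-7.3, -3.0, 1.2]
width: 0.005
```

Request:
move_arm(
  motion="-0.3 0 0 0 0 0; -0.5 0 0 0 0 0; -0.5 0 0 0 0 0",
)

```text
time: 6.12
tcp_pos: [0.5647, 0.2928, 0.1753]
tool_rot: [-1.566, -0.011, -3.138]
force: [-33.5, -12.8, 15.5]
width: 0.006
```

Request:
move_arm(
  motion="3 0 0 0 0 0; 4 -5 0 0 0 0; 6 -10 4 0 0 0; 9 -14 8 0 0 0; 12 -17 13 0 0 0; 15 -17 18 0 0 0; 15 -17 22 0 0 0; 15 -17 22 0 0 0",
  hand=0,
)

```text
time: 7.12
tcp_pos: [0.4211, 0.0694, 0.3461]
tool_rot: [-1.569, 0.002, 3.136]
force: [0.2, 1.0, 0.2]
width: 0.838
```

```bash
cat > look.py <<'E'
import sys
from h import *
n=sys.argv[1]
print(r.get_state()['tcp_pos'],r.get_state()['force'])
for k in ('top','scene'):
    c=snap(k); np.savez(f'/tmp/{k}{n}.npz',**c); cv2.imwrite(f'pics/{k}{n}.png',c['pixels'])
M,p=tool(); c=snap('wrist',f'wrist{n}.png')
T=np.eye(4);T[:3,:3]=M;T[:3,3]=p; c['T']=T@c['mount']; np.savez(f'/tmp/wrist{n}.npz',**c)
E
python3 look.py 2
```

```text
[0.42110582 0.0694112  0.34612652] [0.15235632 0.96254609 0.19096267]
```

View pics/top2.png

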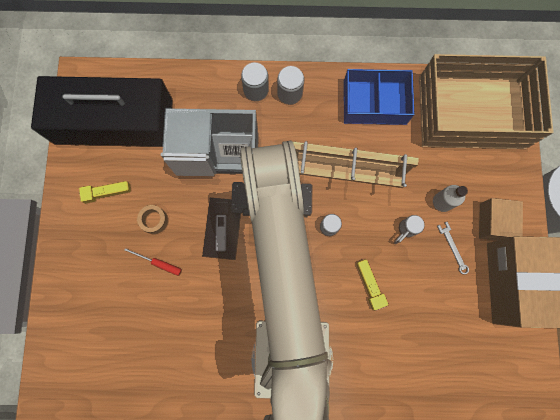

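View pics/wrist2.png

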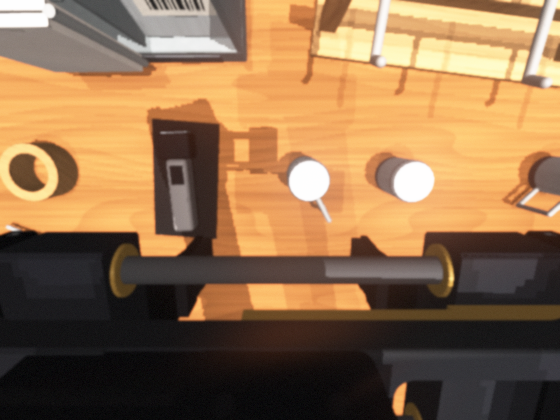

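View pics/scene2.png

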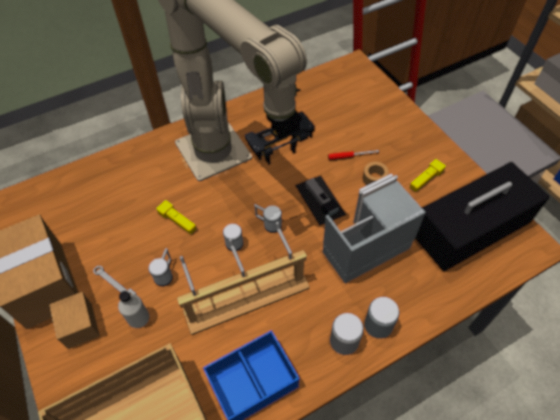

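Run:
```python
from h import *
from h import *
c=dict(np.load('/tmp/top2.npz'));W=pts(c)
w=W[140:180,155:240].reshape(-1,3);p=w[(w[:,2]>.228)&(w[:,2]<.245)]
for y0 in np.arange(.25,.40,.02):
    q=p[(p[:,1]>=y0)&(p[:,1]<y0+.02)]; print(round(y0,2),len(q),q[:,0].min().round(3) if len(q) else 0,q[:,0].max().round(3) if len(q) else 0)
for k in('top2','wrist2'):
    c=dict(np.load(f'/tmp/{k}.npz'));W=pts(c)
    if k=='top2': w=W[195:260,200:245]
    else: w=W[115:240,150:220]
    w=w.reshape(-1,3);q=w[(w[:,2]>.028)&(w[:,2]<.05)];a=cv2.minAreaRect((q[:,:2]*1000).astype(np.float32));print(k,len(q),np.median(q[:,2]),a)
    m=w[(w[:,2]<.015)]
    for x0 in np.arange(.32,.52,.01):
        s=q[abs(q[:,0]-x0)<.005]; 
        if len(s)>2: print(x0.round(3),(s[:,1].min()*1000).round(1),(s[:,1].max()*1000).round(1),end='; ')
    print()
c=dict(np.load('/tmp/wrist2.npz'));cv2.imwrite('pics/w2c.png',cv2.resize(c['pixels'][100:245,130:350],None,fx=3.6,fy=3.6,interpolation=cv2.INTER_CUBIC))
```

```text
0.25 28 0.574 0.592
0.27 42 0.571 0.592
0.29 47 0.571 0.594
0.31 59 0.571 0.596
0.33 53 0.571 0.595
0.35 54 0.572 0.594
0.37 46 0.571 0.594
0.39 8 0.583 0.595
top2 577 0.03775055086353585 ((411.5921936035156, 234.57601928710938), (162.296875, 46.57686996459961), 2.4580631256103516)
0.33 219.0 247.9; 0.34 218.8 248.7; 0.35 217.0 249.1; 0.36 217.2 249.0; 0.37 217.7 249.7; 0.38 217.9 250.7; 0.39 217.6 250.9; 0.4 218.3 251.0; 0.41 218.9 252.0; 0.42 219.1 251.9; 0.43 219.7 252.5; 0.44 220.1 253.0; 0.45 213.7 259.7; 0.46 213.5 259.2; 0.47 214.1 260.3; 0.48 214.6 261.0; 0.49 215.0 261.1; 
wrist2 2451 0.0394879911889659 ((413.8939208984375, 236.656494140625), (160.95394897460938, 50.63023376464844), 2.8673079013824463)
0.33 224.8 249.5; 0.34 218.7 252.3; 0.35 219.0 251.2; 0.36 219.1 251.7; 0.37 219.8 252.7; 0.38 219.5 252.9; 0.39 220.2 252.5; 0.4 220.4 253.4; 0.41 220.1 253.5; 0.42 220.9 254.1; 0.43 221.2 254.5; 0.44 221.5 253.9; 0.45 218.2 260.6; 0.46 214.3 263.7; 0.47 214.2 263.3; 0.48 214.6 265.5; 0.49 214.9 263.8;
```

View pics/w2c.png

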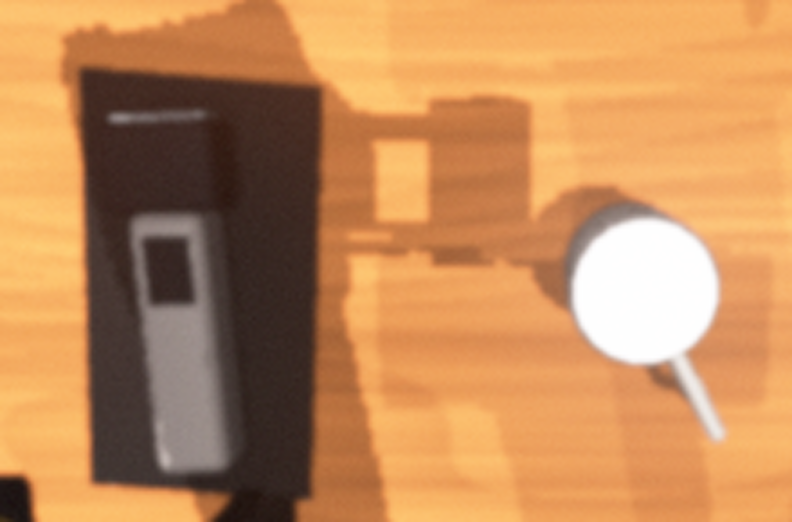

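Run:
```python
from h import *
rows([(.401,.2355,.25,-87.4),(.401,.2355,.05,-87.4),(.401,.2355,.010,-87.4,.02)])
```

```text
jaw -89.93 pos [0.4211 0.0737 0.3457] 10
0.50 2.39 -4.05 0.000 -0.011 -0.001; 1.00 4.79 -8.09 0.000 -0.022 -0.001; 1.49 7.18 -12.14 0.000 -0.033 -0.001; 1.99 9.57 -16.18 0.000 -0.044 -0.001; 1.99 14.57 -16.18 0.000 -0.044 -0.001; 2.00 19.57 -16.18 0.000 -0.044 -0.001; 2.00 24.57 -16.18 0.000 -0.044 -0.001; 2.01 29.57 -16.18 0.000 -0.044 -0.001; 2.01 31.57 -16.18 0.000 -0.044 -0.001; 2.01 33.57 -16.18 0.000 -0.044 -0.001
```

Request:
move_arm(
  motion="0.5 2.4 -4 0 0 0; 1 4.8 -8 0 -0.02 0; 1.5 7.2 -12.1 0 -0.03 0; 2 9.6 -16.2 0 -0.044 0; 2 14.6 -16.2 0 -0.044 0; 2 19.6 -16.2 0 -0.044 0; 2 24.6 -16.2 0 -0.044 0; 2 28.6 -16.2 0 -0.044 0; 2 28.6 -16.2 0 -0.044 0; 2 28.6 -16.2 0 -0.044 0",
  hand=0,
)

```text
time: 8.52
tcp_pos: [0.4013, 0.2361, 0.061]
tool_rot: [-1.572, 0.001, -3.096]
force: [0.4, -0.0, 0.7]
width: 1.004
```

```bash
python3 look.py 3
python3 - <<'E'
from h import *
rows([(.401,.2355,.010,-87.4,.02)])
E
```

```text
[0.40131021 0.23614498 0.06102295] [ 0.35074905 -0.0401249   0.67511933]
jaw -87.49 pos [0.4019 0.2353 0.0612] 3
0.04 1.71 -0.01 0.001 -0.001 -0.003; 0.07 3.41 -0.01 0.001 -0.001 -0.003; 0.11 5.12 -0.02 0.001 -0.002 -0.003
```

View pics/wrist3.png

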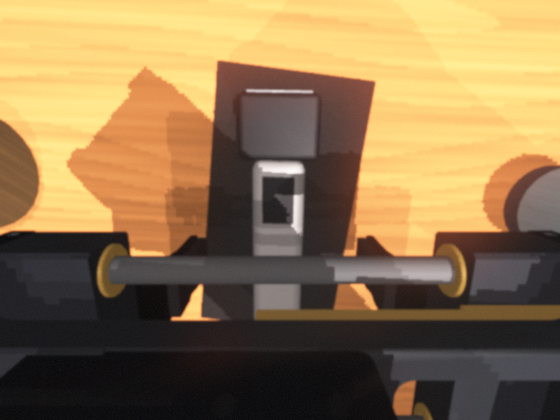

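Request:
move_arm(
  motion="0 2 0 0 0 0; 0 4 0 0 0 0; 0 5.1 0 0 0 0; 0 5.1 0 0 0 0; 0 5.1 0 0 0 0",
  hand=0,
)

```text
time: 9.3
tcp_pos: [0.4014, 0.2349, 0.0093]
tool_rot: [-1.571, 0.001, -3.098]
force: [-0.5, 0.3, 0.8]
width: 1.003
```

Request:
move_arm(
  motion="0 0 0 0 0 0; 0 0 0 0 0 0; 0 0 0 0 0 0; 0 0 0 0 0 0; 0 0 0 0 0 0; 0 0 0 0 0 0",
  hand=255,
  grip_force=35,
)

```text
time: 10.05
tcp_pos: [0.4008, 0.2347, 0.0085]
tool_rot: [-1.571, -0.0, -3.098]
force: [-0.2, 0.4, -0.3]
width: 0.403
```

Run:
```python
from h import *
print(tool()[1])
rows([(.401,.2355,.123,-87.4),(.448,.1945,.123,-90)])
```

```text
[0.40080111 0.23473024 0.00853062]
jaw -87.48 pos [0.4008 0.2347 0.0085] 5
-0.01 -3.82 -0.03 0.000 -0.000 0.000; -0.02 -7.63 -0.05 0.000 -0.001 0.000; -0.02 -11.45 -0.08 0.000 -0.001 0.000; -2.28 -11.45 2.07 0.000 0.021 0.000; -4.54 -11.45 4.22 0.000 0.044 0.000
```

Request:
move_arm(
  motion="0 -3 0 0 0 0; 0 -6 0 0 0 0; 0 -9 0 0 0 0; 0 -11.4 0 0 0 0; -1.5 -11.4 1.4 0 0.015 0; -3 -11.4 2.8 0 0.03 0; -4.5 -11.4 4.2 0 0.044 0; -4.5 -11.4 4.2 0 0.044 0; -4.5 -11.4 4.2 0 0.044 0; -4.5 -11.4 4.2 0 0.044 0",
)

```text
time: 11.3
tcp_pos: [0.4472, 0.1951, 0.1224]
tool_rot: [-1.571, -0.0, -3.141]
force: [0.1, -0.6, -2.5]
width: 0.39
```

```bash
python3 look.py 4
python3 - <<'E'
from h import *
c=dict(np.load('/tmp/wrist4.npz'));W=pts(c)
for v in range(0,230,12):
  print(v,[ (np.round(W[v,u],3).tolist()) for u in (200,240,280,320,360)])
E
```

```text
[0.44716472 0.19512366 0.12239932] [ 0.1319514  -0.60872701 -2.45634134]
0 [[0.602, 0.25, 0.056], [0.602, 0.223, 0.057], [0.602, 0.196, 0.057], [0.602, 0.169, 0.056], [0.602, 0.142, 0.056]]
12 [[0.599, 0.254, 0.045], [0.6, 0.225, 0.044], [0.599, 0.196, 0.045], [0.6, 0.167, 0.043], [0.6, 0.138, 0.042]]
24 [[0.598, 0.259, 0.026], [0.598, 0.228, 0.026], [0.598, 0.196, 0.024], [0.598, 0.165, 0.026], [0.601, 0.132, 0.018]]
36 [[0.597, 0.265, 0.001], [0.597, 0.231, 0.001], [0.597, 0.196, 0.001], [0.597, 0.162, 0.001], [0.597, 0.127, 0.0]]
48 [[0.587, 0.266, 0.001], [0.587, 0.231, 0.001], [0.587, 0.196, 0.001], [0.587, 0.162, 0.002], [0.587, 0.127, 0.001]]
60 [[0.578, 0.267, 0.001], [0.578, 0.232, 0.0], [0.578, 0.196, 0.001], [0.578, 0.161, 0.001], [0.578, 0.126, 0.001]]
72 [[0.568, 0.267, 0.001], [0.538, 0.212, 0.155], [0.538, 0.196, 0.155], [0.538, 0.18, 0.155], [0.568, 0.126, 0.002]]
84 [[0.558, 0.268, 0.0], [0.534, 0.212, 0.155], [0.534, 0.196, 0.155], [0.534, 0.179, 0.155], [0.558, 0.125, 0.002]]
96 [[0.548, 0.269, 0.001], [0.529, 0.213, 0.154], [0.529, 0.196, 0.154], [0.529, 0.179, 0.
[... 638 characters left out ...]
2, 0.005], [0.483, 0.234, 0.003], [0.499, 0.196, 0.151], [0.483, 0.158, 0.001], [0.483, 0.12, 0.001]]
180 [[0.472, 0.272, 0.005], [0.472, 0.234, 0.004], [0.494, 0.196, 0.154], [0.472, 0.158, 0.001], [0.472, 0.119, 0.001]]
192 [[0.461, 0.273, 0.005], [0.461, 0.235, 0.005], [0.489, 0.196, 0.155], [0.46, 0.157, 0.001], [0.46, 0.118, -0.001]]
204 [[0.449, 0.274, 0.005], [0.449, 0.235, 0.005], [0.483, 0.196, 0.155], [0.448, 0.157, 0.001], [0.448, 0.118, 0.002]]
216 [[0.437, 0.275, 0.005], [0.437, 0.236, 0.005], [0.477, 0.196, 0.154], [0.436, 0.156, 0.001], [0.436, 0.117, 0.001]]
228 [[0.424, 0.276, 0.004], [0.424, 0.236, 0.004], [0.472, 0.196, 0.155], [0.424, 0.156, 0.002], [0.423, 0.116, 0.001]]
```

View pics/wrist4.png

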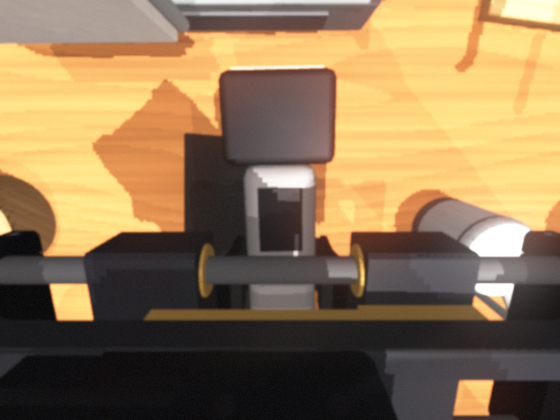

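View pics/scene4.png

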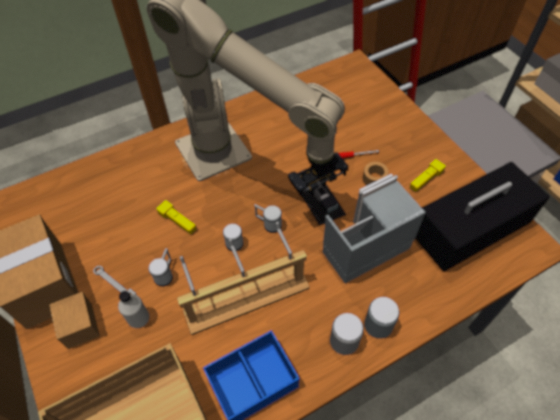

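Request:
move_arm(
  motion="0 0 0 0 0 0; 0 0 0 0 0 0; 0 0 0 0 0 0; 0 0 0 0 0 0; 0 0 0 0 0 0; 0 0 0 0 0 0; 0 0 0 0 0 0; 0 0 0 0 0 0; 0 0 0 0 0 0; 0 0 0 0 0 0; 0 0 0 0 0 0; 0 0 0 0 0 0; 0 0 0 0 0 0; 0 0 0 0 0 0; 0 0 0 0 0 0; 0 0 0 0 0 0",
)

```text
time: 13.45
tcp_pos: [0.4477, 0.1946, 0.1225]
tool_rot: [-1.571, 0.0, 3.141]
force: [0.4, 0.8, -1.3]
width: 0.386
```

Run:
```python
from h import *
print(tool()[1])
rows([(.401,.2355,.123,-87.4),(.401,.2355,.03,-87.4),(.401,.2355,.0105,-87.4,.01)])
```

```text
[0.44768653 0.19457666 0.1225393 ]
jaw -90.01 pos [0.4477 0.1946 0.1225] 6
2.33 -0.02 -2.05 -0.000 -0.023 -0.000; 4.67 -0.05 -4.09 -0.000 -0.046 -0.000; 4.67 4.60 -4.09 -0.000 -0.046 -0.000; 4.67 9.25 -4.09 -0.000 -0.046 -0.000; 4.67 10.23 -4.09 -0.000 -0.046 -0.000; 4.67 11.20 -4.09 -0.000 -0.046 -0.000
```

Request:
move_arm(
  motion="2.3 0 -2.1 0 -0.023 0; 4.7 0 -4.1 0 -0.046 0; 4.7 4.6 -4.1 0 -0.046 0; 4.7 9 -4.1 0 -0.046 0; 4.7 10.3 -4.1 0 -0.046 0; 4.7 11 -4.1 0 -0.046 0; 4.7 11.3 -4.1 0 -0.046 0; 4.7 11.3 -4.1 0 -0.046 0",
)

```text
time: 14.45
tcp_pos: [0.4013, 0.2359, 0.0104]
tool_rot: [-1.571, 0.001, -3.096]
force: [-0.6, -0.4, -1.5]
width: 0.391
```

Request:
move_arm(
  motion="0 0 0 0 0 0; 0 0 0 0 0 0; 0 0 0 0 0 0; 0 0 0 0 0 0; 0 -3 0 0 0 0; 0 -8 0 0 0 0; 0 -13 0 0 0 0; 0 -18 0 0 0 0; 0 -23 0 0 0 0; 0 -23 6 0 0 0; 0 -23 12 0 0 0; 0 -23 12 0 0 0",
  hand=0,
)

```text
time: 15.95
tcp_pos: [0.4064, 0.1113, 0.2395]
tool_rot: [-1.569, 0.0, -3.103]
force: [-0.1, 0.5, -0.2]
width: 1.0
```

```bash
python3 look.py 5
```

```text
[0.40642528 0.11132447 0.2394746 ] [-0.13349252  0.51395005 -0.17777121]
```

View pics/top5.png

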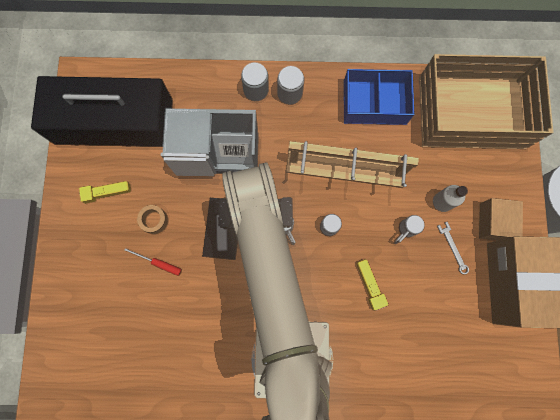

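View pics/wrist5.png

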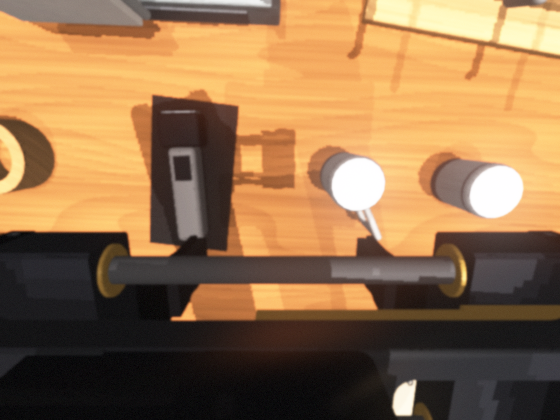

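```bash
cat > tin.py <<'E'
import sys
from h import *
def tin(k,b,show=True):
    c=dict(np.load(f'/tmp/{k}.npz'));W=pts(c);w=W[b[1]:b[3],b[0]:b[2]].reshape(-1,3)
    t=w[(w[:,2]>.078)&(w[:,2]<.092)]
    ctr=np.median(t[:,:2],0)
    for _ in range(5):
        tt=t[np.linalg.norm(t[:,:2]-ctr,axis=1)<.036]; (x,y),rr=cv2.minEnclosingCircle((tt[:,:2]*1000).astype(np.float32)); ctr=np.array([x,y])/1000
    hd=w[(w[:,2]>.055)&(w[:,2]<.082)]; d=np.linalg.norm(hd[:,:2]-ctr,axis=1); hd=hd[(d>.04)&(d<.085)]
    m=hd[:,:2].mean(0)-ctr
    print(k,'ctr',ctr.round(4),'r',round(rr,1),'zt',np.median(tt[:,2]).round(4),'handle n',len(hd),'ang',np.degrees(np.arctan2(m[1],m[0])).round(1),'reach',d[(d<.085)&(w[(w[:,2]>.055)&(w[:,2]<.082)][:,2]>0)].max().round(4) if len(d) else None)
if __name__=='__main__': tin(sys.argv[1],list(map(int,sys.argv[2:6])))
E
python3 tin.py wrist5 310 140 395 245; python3 tin.py top0 268 205 305 250; python3 tin.py wrist2 270 140 350 230; python3 tin.py top5 385 205 430 250
```

```text
wrist5 ctr [0.4248 0.0331] r 31.4 zt 0.0848 handle n 194 ang -152.6 reach 0.0724
top0 ctr [0.4223 0.031 ] r 30.5 zt 0.0838 handle n 31 ang -152.1 reach 0.0734
wrist2 ctr [0.423  0.0321] r 33.2 zt 0.0848 handle n 100 ang -152.1 reach 0.0704
top5 ctr [ 0.4217 -0.3818] r 31.2 zt 0.084 handle n 28 ang 138.0 reach 0.0729
```

Run:
```python
from h import *
rows([(.4235,.032,.24,-62.2),(.4235,.032,.13,-62.2)])
```

```text
jaw -87.33 pos [0.4061 0.1165 0.2396] 5
-0.45 -0.01 2.84 -0.000 -0.146 -0.000; -0.90 -0.03 5.68 -0.000 -0.292 -0.000; -1.35 -0.04 8.52 -0.000 -0.439 -0.000; -1.34 5.46 8.52 -0.000 -0.439 -0.000; -1.34 10.96 8.52 -0.000 -0.439 -0.000
```

Request:
move_arm(
  motion="-0.4 0 2.8 0 -0.146 0; -0.9 0 5.7 0 -0.292 0; -1.35 0 8.5 0 -0.439 0; -1.35 5 8.5 0 -0.439 0; -1.35 9 8.5 0 -0.439 0; -1.35 9 8.5 0 -0.439 0; -1.35 9 8.5 0 -0.439 0",
)

```text
time: 16.98
tcp_pos: [0.4244, 0.0324, 0.151]
tool_rot: [-1.57, 0.001, -2.655]
force: [0.8, 0.4, 0.2]
width: 1.003
```

```bash
python3 look.py 6;python3 - <<'E'
from h import *
rows([(.4235,.032,.045,-62.2)])
E
```

```text
[0.42440017 0.03243463 0.15099815] [0.75722596 0.40788782 0.19906244]
jaw -62.19 pos [0.4246 0.0318 0.1511] 2
0.06 5.30 -0.04 -0.001 0.000 -0.002; 0.11 10.61 -0.08 -0.001 0.000 -0.002
```

View pics/wrist6.png

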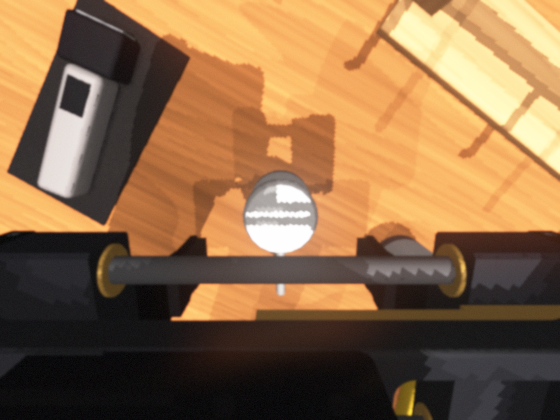

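Request:
move_arm(
  motion="0 4 0 0 0 0; 0 8 0 0 0 0; 0 10.6 0 0 0 0; 0 10.6 0 0 0 0; 0 10.6 0 0 0 0",
)

```text
time: 17.75
tcp_pos: [0.4247, 0.0315, 0.045]
tool_rot: [-1.57, 0.002, -2.657]
force: [-0.0, -0.9, -0.2]
width: 0.999
```

Request:
move_arm(
  motion="0 0 0 0 0 0; 0 0 0 0 0 0; 0 0 0 0 0 0; 0 0 0 0 0 0; 0 0 0 0 0 0; 0 0 0 0 0 0",
  hand=255,
  grip_force=35,
)

```text
time: 18.5
tcp_pos: [0.4237, 0.0315, 0.0438]
tool_rot: [-1.571, 0.0, -2.657]
force: [-2.1, -0.1, 5.0]
width: 0.703
```

Run:
```python
from h import *
p=tool()[1];rows([(p[0],p[1],.214,-62.2),(.5227,.0352,.214,-6.7)])
```

```text
jaw -62.22 pos [0.4237 0.0315 0.0438] 10
-0.00 -4.25 0.00 -0.000 -0.000 -0.000; -0.00 -8.51 0.00 -0.000 -0.000 -0.000; -0.00 -12.76 0.00 -0.000 -0.000 -0.000; -0.00 -17.02 0.00 -0.000 -0.000 -0.000; -1.49 -17.02 0.72 -0.000 -0.162 -0.000; -2.98 -17.02 1.43 -0.000 -0.323 -0.000; -4.47 -17.02 2.15 -0.000 -0.485 -0.000; -5.96 -17.02 2.86 -0.000 -0.646 -0.000; -7.45 -17.02 3.57 -0.000 -0.808 -0.000; -8.94 -17.02 4.29 -0.000 -0.969 0.000
```

Request:
move_arm(
  motion="0 -4 0 0 0 0; 0 -8 0 0 0 0; 0 -12 0 0 0 0; 0 -15 0 0 0 0; 0 -17 0 0 0 0; -1.5 -17 0.7 0 -0.162 0; -3 -17 1.4 0 -0.323 0; -4.5 -17 2.15 0 -0.485 0; -6 -17 2.9 0 -0.646 0; -7.45 -17 3.6 0 -0.808 0; -8.95 -17 4.3 0 -0.969 0; -8.95 -17 4.3 0 -0.969 0; -8.95 -17 4.3 0 -0.969 0",
)

```text
time: 20.12
tcp_pos: [0.522, 0.0351, 0.2131]
tool_rot: [-1.572, -0.0, -1.691]
force: [-0.4, 0.5, -2.0]
width: 0.707
```

```bash
python3 look.py 7;python3 - <<'E'
from h import *
c=np.load('/tmp/scene7.npz')['pixels'];cv2.imwrite('pics/s7c.png',cv2.resize(c[150:300,200:390],None,fx=4,fy=4,interpolation=cv2.INTER_CUBIC))
E
```

```text
[0.52203903 0.03513681 0.21310407] [-0.4073972   0.46797807 -1.97661453]
```

View pics/wrist7.png

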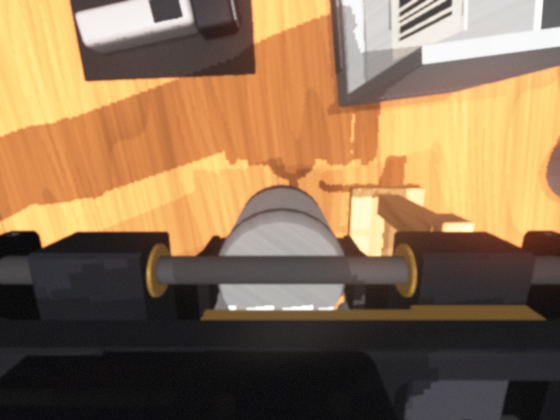

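View pics/s7c.png

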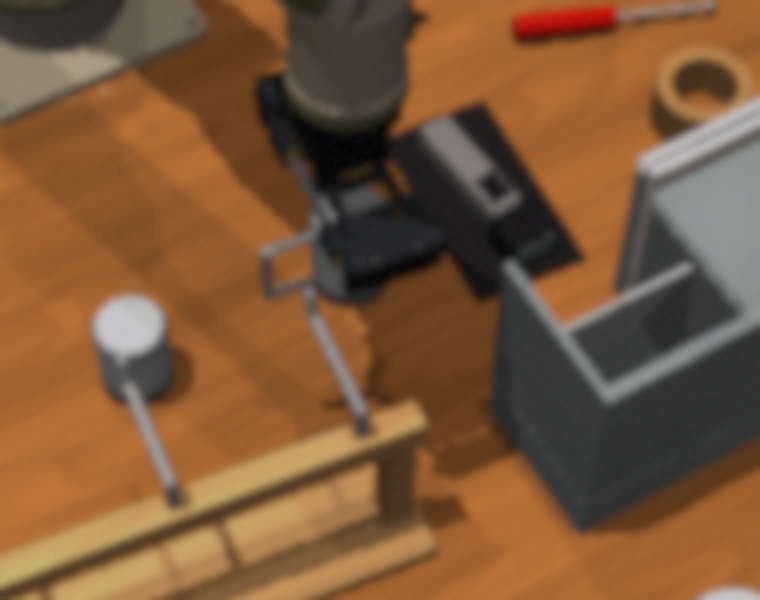

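Run:
```python
from h import *
c=dict(np.load('/tmp/scene7.npz'));W=pts(c)
xh=np.array([.9932,-.1167]);yh=np.array([.1167,.9932]);S=np.array([.5915,-.0218])
w=W[200:265,258:300].reshape(-1,3);w=w[w[:,2]>.165]
d=w[:,:2]-S;h=np.stack([d@xh,d@yh,w[:,2]],1)
k=(h[:,0]<.06)&(h[:,1]<.016)
h=h[k]
for a in h[np.argsort(h[:,0])][::3]: print((a*1000).round(0).astype(int).tolist(),end=' ')
```

```text
[-81, -8, 180] [-79, -17, 244] [-78, -21, 237] [-77, 2, 247] [-76, 14, 245] [-76, 13, 186] [-75, -21, 179] [-75, -11, 184] [-75, 4, 247] [-75, -18, 178] [-74, 2, 184] [-74, 13, 244] [-73, 12, 179] [-73, -15, 189] [-73, -21, 210] [-73, -20, 237] [-73, -15, 185] [-72, 15, 190] [-72, 8, 183] [-72, -20, 233] [-72, -7, 247] [-72, 6, 246] [-72, -22, 202] [-71, -18, 212] [-71, -1, 245] [-70, -14, 243] [-70, 12, 245] [-70, -19, 192] [-69, -11, 248] [-41, 6, 228] [-39, 8, 213] [-37, 1, 198] [-36, 12, 310] [-36, -3, 230] [-35, 3, 210] [-35, 0, 224] [-34, 3, 218] [-32, -1, 200] [-31, 2, 205] [-30, 5, 205] [-30, 12, 298] [-28, 4, 203] [-27, 0, 196] [-25, 13, 303] [-24, 13, 285] [-22, 12, 299] [-19, 14, 311] [-18, 13, 308] [-17, -1, 206] [-16, -1, 201] [-15, 15, 306] [-14, 1, 203] [-12, 14, 295] [-11, 6, 203] [-10, 3, 202] [-8, -2, 208] [-5, 1, 205] [-4, 6, 204] [-2, 16, 324] [0, -2, 202] [1, 1, 202] [2, 4, 207] [4, 13, 323] [6, -1, 200] [7, 12, 303] [8, 12, 309] [10, 11, 296] [11, 10, 293] [11, 10, 319] [12, 0, 202] [13, 13, 320] [13, 9, 198] [14, 12, 308] [16, 14, 324] [17, 4, 207] [18, 0, 201] [20, 16, 318] [23, -2, 204] [26, 3, 210] [28, 6, 206] [31, 8, 204] [34, 0, 202] [37, 9, 200] [38, 2, 201] [44, 9, 200] [46, 1, 166] [47, 1, 209] [48, 1, 206] [49, 7, 203] [49, 3, 205] [50, -10, 169] [51, 13, 166] [51, 16, 170] [51, -53, 170] [52, 15, 165] [52, -24, 169] [53, -50, 170] [53, -51, 166] [54, -31, 171] [55, -41, 167] [55, 1, 205] [56, -13, 167] [56, -19, 172] [56, -10, 166] [57, -19, 168] [57, 3, 195] [57, 6, 205] [58, -40, 166] [59, -33, 169] [59, 5, 202] [59, -1, 177] [60, 2, 170]
```

Request:
move_arm(
  motion="0 0 1.5 0 0 0; 0 0 3 0 0 0; 0 0 4.5 0 0 0; 0 0 5.8 0 0 0; 0 0 6.7 0 0 0; 0 0 6.7 0 0 0; 0 0 6.7 0 0 0",
)

```text
time: 21.15
tcp_pos: [0.589, 0.0275, 0.2135]
tool_rot: [-1.571, -0.0, -1.687]
force: [0.6, -0.5, -3.0]
width: 0.701
```

```bash
python3 look.py 8;python3 - <<'E'
from h import *
c=np.load('/tmp/scene8.npz')['pixels'];cv2.imwrite('pics/s8c.png',cv2.resize(c[160:300,210:390],None,fx=4,fy=4,interpolation=cv2.INTER_CUBIC))
E
```

```text
[0.5890424  0.02748918 0.21354049] [ 0.57731042 -0.52245438 -2.95314461]
```

View pics/s8c.png

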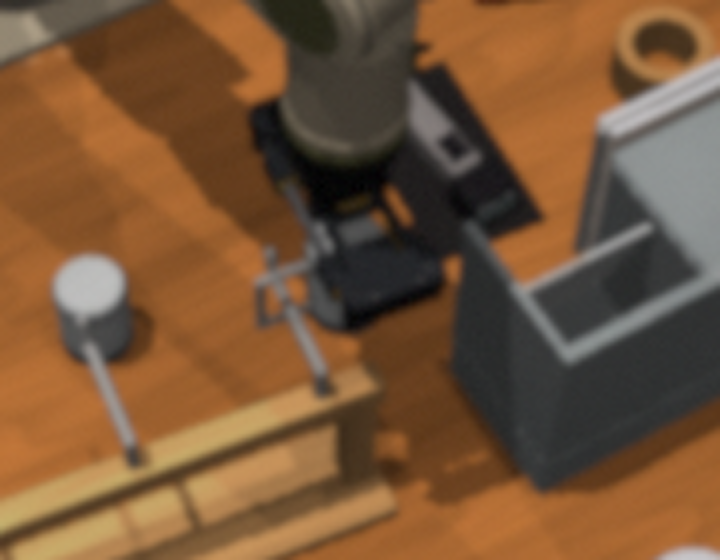

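Request:
move_arm(
  motion="0 1 0 0 0 0; 0 2 0 0 0 0; 0 2.7 0 0 0 0; 0 3.1 0 0 0 0; 0 3.3 0 0 0 0; 0 3.3 0 0 0 0",
)

```text
time: 22.05
tcp_pos: [0.5894, 0.0273, 0.1807]
tool_rot: [-1.571, -0.0, -1.688]
force: [-0.1, -0.3, -2.6]
width: 0.707
```

Request:
move_arm(
  motion="0 0.2 0 0 0 0; 0 0.4 0 0 0 0; 0 0.4 0 0 0 0; 0 0.4 0 0 0 0",
)

```text
time: 22.55
tcp_pos: [0.5896, 0.0267, 0.1769]
tool_rot: [-1.57, -0.001, -1.688]
force: [-1.3, -4.4, 5.1]
width: 0.705
```

Request:
move_arm(
  motion="0 0 0 0 0 0; 0 0 0 0 0 0; 0 0 0 0 0 0; 0 0 0 0 0 0; 0 0 0 0 0 0; 0 0 0 0 0 0; 0 -4 0 0 0 0; 0 -9 0 0 0 0; 0 -14 0 0 0 0; 0 -14 0 0 0 0",
  hand=0,
)

```text
time: 23.8
tcp_pos: [0.5907, 0.028, 0.3207]
tool_rot: [-1.564, 0.001, -1.688]
force: [-0.2, -0.5, 0.1]
width: 1.003
```

```bash
python3 look.py 9;python3 - <<'E'
from h import *
c=np.load('/tmp/scene9.npz')['pixels'];cv2.imwrite('pics/s9c.png',cv2.resize(c[160:300,130:330],None,fx=4,fy=4,interpolation=cv2.INTER_CUBIC))
E
python3 tin.py top9 385 205 430 250
```

```text
[0.59072404 0.027971   0.32069723] [-0.18545765 -0.47240398  0.05767569]
top9 ctr [ 0.42   -0.3816] r 32.5 zt 0.0838 handle n 28 ang 136.8 reach 0.0712
```

View pics/s9c.png

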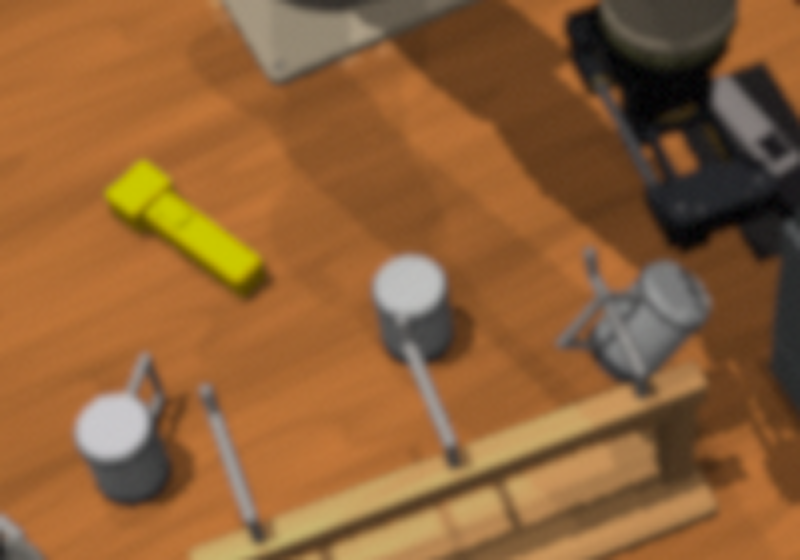

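View pics/top9.png

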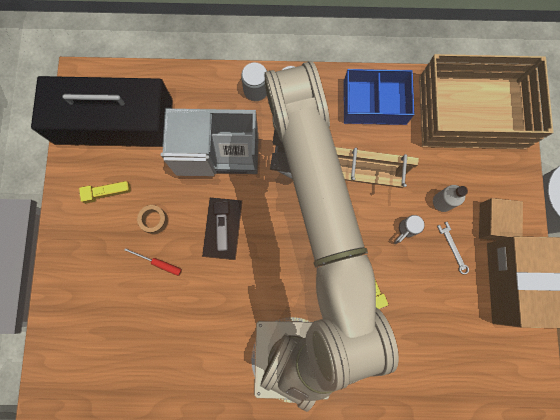

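Run:
```python
from h import *
rows([(.421,-.381,.26,47.5)])
```

```text
jaw -6.71 pos [0.589  0.0271 0.3156] 9
4.72 0.62 -1.32 0.001 -0.105 0.000; 9.44 1.24 -2.65 0.001 -0.210 0.000; 14.17 1.86 -3.97 0.001 -0.315 0.000; 18.89 2.48 -5.30 0.001 -0.421 0.000; 23.61 3.11 -6.62 0.001 -0.526 0.000; 28.33 3.73 -7.94 0.001 -0.631 0.000; 33.05 4.35 -9.27 0.001 -0.736 -0.000; 37.77 4.97 -10.59 0.001 -0.841 -0.000; 42.50 5.59 -11.91 0.001 -0.946 -0.000
```

Request:
move_arm(
  motion="4.7 0 -1.3 0 -0.105 0; 9.4 0 -2.6 0 -0.21 0; 14.2 0 -4 0 -0.315 0; 18.9 0 -5.3 0 -0.42 0; 23.6 0 -6.6 0 -0.526 0; 28.3 0 -7.9 0 -0.631 0; 33 2 -9.3 0 -0.736 0; 37.8 4 -10.6 0 -0.841 0; 42.5 5.6 -11.9 0 -0.946 0; 42.5 5.6 -11.9 0 -0.946 0; 42.5 5.6 -11.9 0 -0.946 0",
)

```text
time: 25.32
tcp_pos: [0.4215, -0.3801, 0.2596]
tool_rot: [-1.57, 0.002, -0.742]
force: [0.1, 0.6, 0.2]
width: 1.0
```

```bash
python3 look.py 10; python3 tin.py wrist10 220 140 340 300
```

```text
[ 0.42147873 -0.38013319  0.25963664] [0.14563158 0.58599289 0.18647999]
wrist10 ctr [ 0.4246 -0.3799] r 30.8 zt 0.0848 handle n 157 ang 138.5 reach 0.065
```

View pics/wrist10.png

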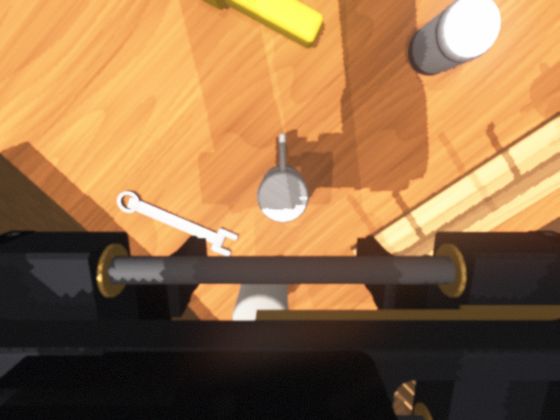

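View pics/top10.png

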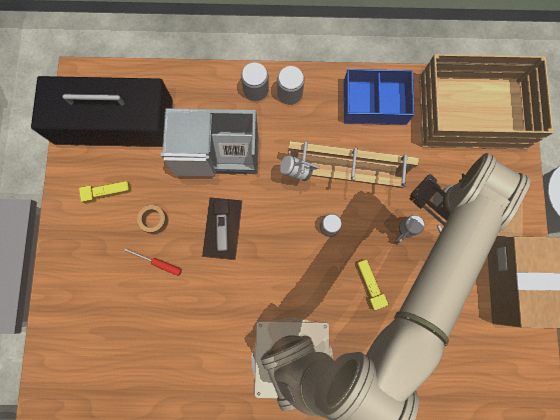

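Run:
```python
from h import *
rows([(.423,-.380,.045,47.8)])
```

```text
jaw 47.59 pos [ 0.4223 -0.3797  0.2608] 4
0.02 5.39 0.00 -0.000 -0.001 0.000; 0.03 10.79 0.01 -0.000 -0.002 0.000; 0.05 16.18 0.01 -0.000 -0.003 0.000; 0.07 21.58 0.02 -0.000 -0.004 0.000
```

Request:
move_arm(
  motion="0 5 0 0 0 0; 0 10 0 0 0 0; 0 14 0 0 0 0; 0 17.5 0 0 0 0; 0 20 0 0 0 0; 0 21.5 0 0 0 0; 0 21.5 0 0 0 0; 0 21.5 0 0 0 0",
)

```text
time: 26.48
tcp_pos: [0.4223, -0.3812, 0.0468]
tool_rot: [-1.571, -0.002, -0.742]
force: [-0.1, -0.1, -0.5]
width: 1.0
```

Request:
move_arm(
  motion="0 0 0 0 0 0; 0 0 0 0 0 0; 0 0 0 0 0 0; 0 0 0 0 0 0; 0 0 0 0 0 0; 0 0 0 0 0 0",
  hand=255,
  grip_force=35,
)

```text
time: 27.22
tcp_pos: [0.4219, -0.3808, 0.0459]
tool_rot: [-1.571, -0.001, -0.742]
force: [1.2, 2.2, 5.1]
width: 0.701
```

Run:
```python
from h import *
xh=np.array([.9932,-.1167]);yh=np.array([.1167,.9932]);S=np.array([.5756,-.1706])
pre=S-.078*xh-.0485*yh; print(pre, S-.008*xh-.0485*yh)
p=tool()[1];rows([(p[0],p[1],.213,47.6),(*pre,.213,-6.7)])
```

```text
[ 0.49247045 -0.2096676 ] [ 0.56199445 -0.2178366 ]
jaw 47.51 pos [ 0.4219 -0.3808  0.0459] 10
0.00 -4.18 0.00 -0.000 -0.000 0.001; 0.00 -8.36 0.00 -0.000 -0.001 0.001; 0.01 -12.53 0.00 -0.000 -0.001 0.001; 0.01 -16.71 0.00 -0.000 -0.002 0.001; -1.05 -16.71 2.90 -0.000 0.156 0.001; -2.11 -16.71 5.80 -0.000 0.314 0.001; -3.17 -16.71 8.70 -0.000 0.472 0.001; -4.23 -16.71 11.60 -0.000 0.630 0.000; -5.29 -16.71 14.49 -0.001 0.788 0.000; -6.35 -16.71 17.39 -0.001 0.946 0.000
```

Request:
move_arm(
  motion="0 -4 0 0 0 0; 0 -8 0 0 0 0; 0 -12 0 0 0 0; 0 -15 0 0 0 0; 0 -16.9 0 0 0 0; -1 -16.9 2.9 0 0.156 0; -2.1 -16.9 5.8 0 0.314 0; -3.2 -16.9 8.7 0 0.472 0; -4.2 -16.9 11.6 0 0.63 0; -5.3 -16.9 14.5 0 0.788 0; -6.35 -16.9 17.4 0 0.946 0; -6.35 -16.9 17.4 0 0.946 0; -6.35 -16.9 17.4 0 0.946 0",
)

```text
time: 28.85
tcp_pos: [0.4916, -0.2104, 0.2139]
tool_rot: [-1.572, -0.0, -1.687]
force: [-0.5, -0.9, -2.7]
width: 0.704
```

```bash
python3 look.py 11;python3 - <<'E'
from h import *
c=dict(np.load('/tmp/scene11.npz'));W=pts(c)
cv2.imwrite('pics/s11c.png',cv2.resize(c['pixels'][150:300,130:330],None,fx=4,fy=4,interpolation=cv2.INTER_CUBIC))
xh=np.array([.9932,-.1167]);yh=np.array([.1167,.9932]);S=np.array([.5756,-.1706])
w=W[190:280,190:275].reshape(-1,3);w=w[(w[:,2]>.165)&(w[:,2]<.26)]
d=w[:,:2]-S;h=np.stack([d@xh,d@yh,w[:,2]],1)
h=h[(h[:,0]<.03)&(abs(h[:,1])<.035)&(h[:,0]>-.1)]
for a in h[np.argsort(h[:,0])][::3]: print((a*1000).round(0).astype(int).tolist(),end=' ')
E
```

```text
[ 0.49162517 -0.21042478  0.21386778] [-0.46150343 -0.94994532 -2.67140849]
[-98, -31, 252] [-91, -34, 254] [-89, -28, 258] [-85, -27, 252] [-83, 3, 243] [-82, 15, 214] [-81, 9, 184] [-80, -34, 252] [-79, 11, 248] [-78, 4, 185] [-78, 10, 177] [-78, 15, 197] [-77, 22, 199] [-77, 18, 196] [-77, 4, 244] [-77, 10, 184] [-76, 21, 195] [-76, 19, 236] [-76, 15, 228] [-76, 19, 179] [-76, 21, 230] [-76, 20, 225] [-75, 16, 212] [-74, 20, 222] [-74, 17, 225] [-73, 0, 248] [-56, -34, 168] [-43, 6, 226] [-41, 5, 224] [-39, 4, 223] [-37, 6, 219] [-36, 1, 228] [-36, -1, 218] [-35, -1, 215] [-33, 0, 199] [-32, 3, 205] [-30, -2, 200] [-26, 7, 206] [-22, 6, 206] [-20, 5, 205] [-15, 1, 209] [-13, 3, 205] [-11, -2, 201] [-9, 4, 205] [-6, 3, 204] [-1, 1, 202] [0, 1, 210] [3, 6, 205] [6, 5, 206] [12, 3, 205] [15, 5, 208] [18, 4, 207] [21, 6, 205] [22, 2, 204] [25, -2, 205] [28, 0, 209] [30, 2, 204]
```

View pics/s11c.png

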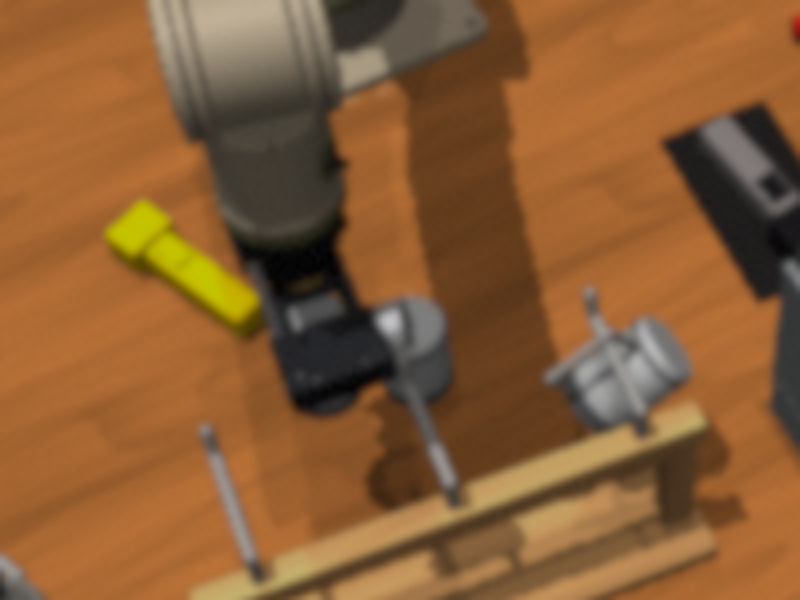

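Request:
move_arm(
  motion="-0.2 0 1.5 0 0 0; -0.2 0 3 0 0 0; -0.2 0 4.5 0 0 0; -0.2 0 6 0 0 0; -0.2 0 7 0 0 0; -0.2 0 7 0 0 0; -0.2 0 7 0 0 0",
)

```text
time: 29.88
tcp_pos: [0.5618, -0.2159, 0.2144]
tool_rot: [-1.571, 0.0, -1.688]
force: [-0.6, 0.1, -2.0]
width: 0.706
```

```bash
python3 look.py 12;python3 - <<'E'
from h import *
c=dict(np.load('/tmp/scene12.npz'))
cv2.imwrite('pics/s12c.png',cv2.resize(c['pixels'][180:300,170:320],None,fx=5,fy=5,interpolation=cv2.INTER_CUBIC))
E
```

```text
[ 0.56181424 -0.21586939  0.21443857] [-0.64275398  0.06493741 -1.9884772 ]
```

View pics/s12c.png

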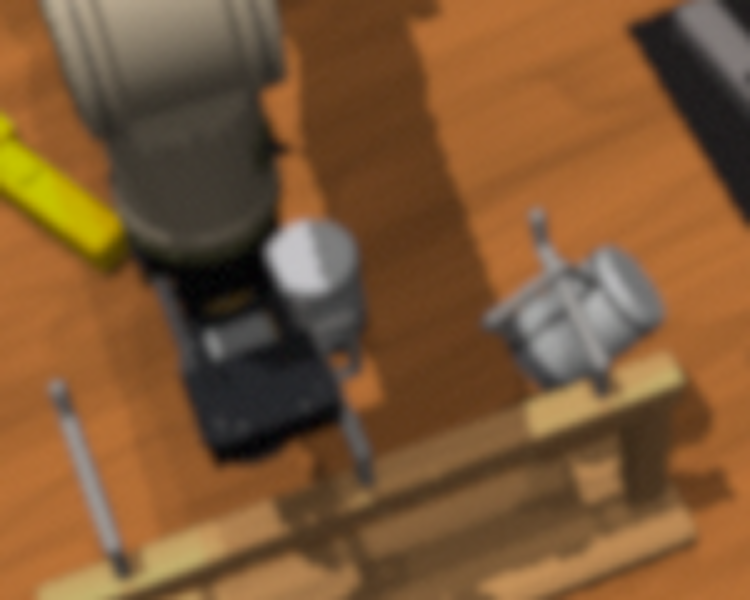

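Request:
move_arm(
  motion="0 1 0 0 0 0; 0 2 0 0 0 0; 0 2.8 0 0 0 0; 0 3.2 0 0 0 0; 0 3.4 0 0 0 0; 0 3.6 0 0 0 0; 0 3.6 0 0 0 0",
)

```text
time: 30.9
tcp_pos: [0.5625, -0.2155, 0.179]
tool_rot: [-1.57, 0.0, -1.687]
force: [-1.4, 3.4, 4.5]
width: 0.707
```

Request:
move_arm(
  motion="0 0 0 0 0 0; 0 0 0 0 0 0; 0 0 0 0 0 0; 0 0 0 0 0 0; 0 0 0 0 0 0; 0 0 0 0 0 0; 0 -4 0 0 0 0; 0 -9 0 0 0 0; 0 -14 0 0 0 0; 2 -17 -6 0 0 0; 2 -17 -12 0 0 0; 2 -17 -18 0 0 0; 2 -17 -18 0 0 0; 2 -17 -18 0 0 0",
  hand=0,
)

```text
time: 32.65
tcp_pos: [0.3812, -0.2148, 0.349]
tool_rot: [-1.57, -0.001, -1.688]
force: [0.3, -0.8, -0.7]
width: 0.999
```

```bash
python3 look.py 13;python3 - <<'E'
from h import *
c=dict(np.load('/tmp/scene13.npz'))
cv2.imwrite('pics/s13c.png',cv2.resize(c['pixels'][180:300,170:320],None,fx=5,fy=5,interpolation=cv2.INTER_CUBIC))
E
```

```text
[ 0.3811744  -0.2148145   0.34898332] [ 0.34174301 -0.79448401 -0.66971232]
```

View pics/s13c.png

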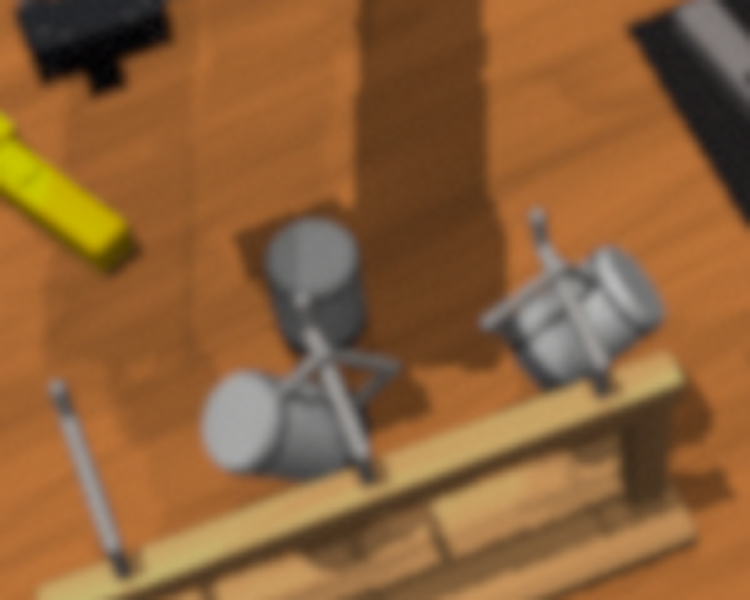

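View pics/top13.png

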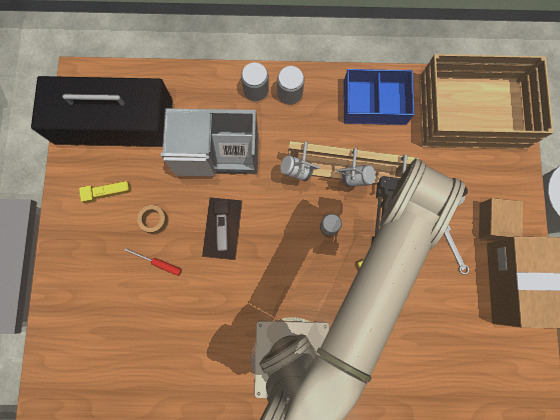

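View pics/wrist13.png

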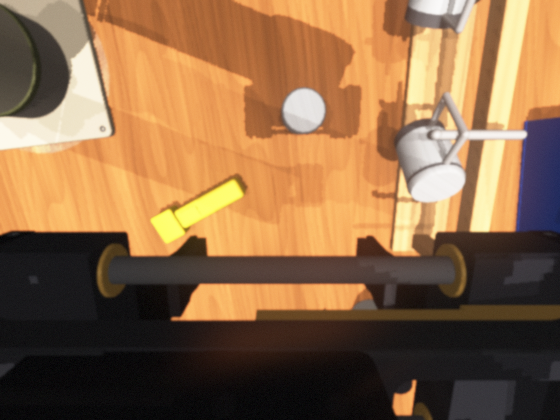

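Request:
move_arm(
  motion="4 -2 -2 0 0 0; 8 -2 -2 0 0 0; 12 -2 -2 0 0 0; 17 -2 -2 0 0 0; 22 -2 -2 0 0 0; 22 -2 -2 0 0 0; 22 -2 -2 0 0 0; 22 -2 -2 0 0 0; 22 -2 -2 0 0 0; 22 -2 -2 0 0 0; 22 -2 -2 0 0 0; 22 -2 -2 0 0 0; 22 -2 -2 0 0 0; 22 -2 -2 0 0 0; 22 -2 -2 0 0 0; 22 -2 -2 0 0 0; 22 -2 -2 0 0 0; 22 -2 -2 0 0 0; 22 -2 -2 0 0 0; 22 -2 -2 0 0 0",
)

```text
time: 35.3
tcp_pos: [0.3354, -0.4309, 0.3686]
tool_rot: [-1.571, -0.0, -1.688]
force: [0.4, 0.5, 0.7]
width: 1.002
```

```bash
python3 look.py 14;python3 - <<'E'
from h import *
c=dict(np.load('/tmp/scene14.npz'));W=pts(c)
cv2.imwrite('pics/s14c.png',cv2.resize(c['pixels'][150:290,130:330],None,fx=4,fy=4,interpolation=cv2.INTER_CUBIC))
t=dict(np.load('/tmp/top14.npz'));Wt=pts(t)
w=Wt[140:180,155:240].reshape(-1,3);p=w[(w[:,2]>.228)&(w[:,2]<.245)];print('panels',p.min(0),p.max(0))
w=Wt[195:260,200:245].reshape(-1,3);q=w[(w[:,2]>.028)&(w[:,2]<.05)];print(cv2.minAreaRect((q[:,:2]*1000).astype(np.float32)),np.median(q[:,2]))
dark=(t['pixels'][195:262,198:246].max(-1)<70)&(Wt[195:262,198:246,2]<.012);m=Wt[195:262,198:246][dark];print('mat',cv2.minAreaRect((m[:,:2]*1000).astype(np.float32)))
for a,b in((10,13),(13,14)):
    d=np.load(f'/tmp/scene{a}.npz')['pixels'].astype(int)-np.load(f'/tmp/scene{b}.npz')['pixels'];print(abs(d)[160:290,200:320].max())
E
```

```text
[ 0.3353604  -0.43094122  0.36860506] [0.43441466 0.4870803  0.74004615]
panels [0.56998302 0.25679125 0.22811817] [0.61797446 0.39480928 0.24114377]
((412.4727783203125, 234.67739868164062), (159.24295043945312, 46.951622009277344), 2.571340560913086) 0.03807241920046067
mat ((411.2539978027344, 237.23097229003906), (107.33248138427734, 196.6878662109375), 85.54484558105469)
143
141
```

View pics/s14c.png

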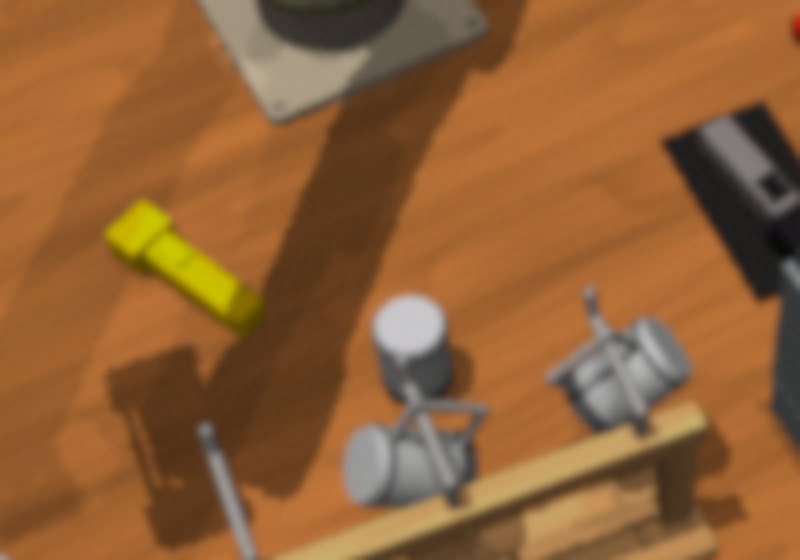

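View pics/top14.png

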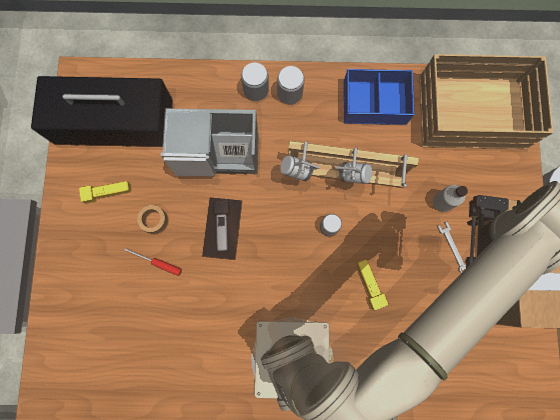

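Request:
move_arm(
  motion="0 0 0 0 0 0; 0 0 0 0 0 0; 0 0 0 0 0 0; 0 0 0 0 0 0; 0 0 0 0 0 0; 0 0 0 0 0 0; 0 0 0 0 0 0; 0 0 0 0 0 0; 0 0 0 0 0 0; 0 0 0 0 0 0; 0 0 0 0 0 0; 0 0 0 0 0 0",
)

```text
time: 36.95
tcp_pos: [0.3353, -0.4309, 0.3686]
tool_rot: [-1.571, -0.0, -1.688]
force: [0.2, -0.6, -0.5]
width: 1.002
```

```bash
python3 look.py 15;python3 - <<'E'
from h import *
c=dict(np.load('/tmp/scene15.npz'));W=pts(c)
cv2.imwrite('pics/s15c.png',cv2.resize(c['pixels'][150:290,130:330],None,fx=4,fy=4,interpolation=cv2.INTER_CUBIC))
a=np.load('/tmp/scene14.npz')['pixels'].astype(int);print(abs(a-c['pixels'])[210:285,212:310].max(), abs(a-c['pixels'])[210:285,212:310].mean())
xh=np.array([.9932,-.1167]);yh=np.array([.1167,.9932])
for S,s,b in (((.5756,-.1706),1,(225,245,255,270)),((.5915,-.0218),-1,(262,220,290,250))):
    w=W[b[1]:b[3],b[0]:b[2]].reshape(-1,3);d=w[:,:2]-np.array(S);h=np.stack([d@xh,d@yh*s,w[:,2]-.2],1);h=h[(h[:,1]>-.01)&(h[:,2]>-.08)&(abs(h[:,0])<.05)]
    print(len(h),(np.percentile(h,[2,50,98],axis=0)*1000).round())
E
```

```text
[ 0.33533298 -0.43093579  0.36856965] [ 0.20621249 -0.63192659 -0.47292824]
48 1.4854875283446711
315 [[-30.  -9. -68.]
 [  1.  11. -32.]
 [ 44.  46.  13.]]
295 [[-40.  -8. -60.]
 [ -5.   2. -16.]
 [ 42.  41.  24.]]
```

View pics/s15c.png

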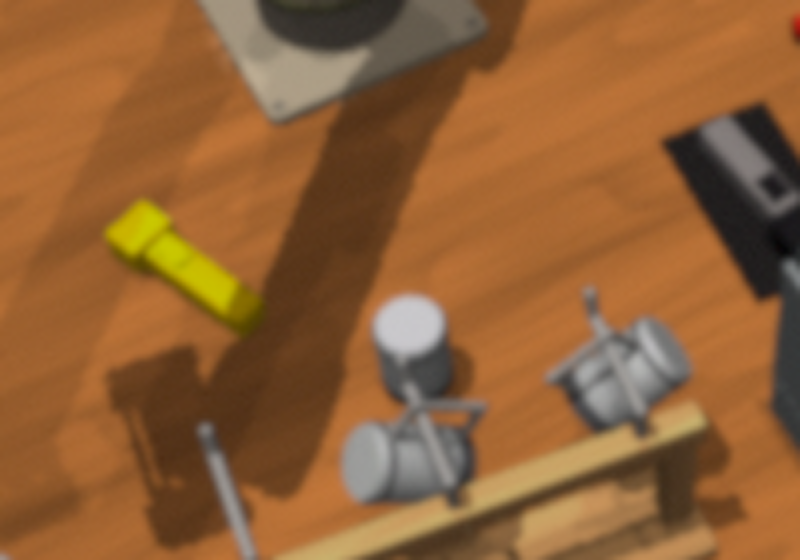

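Request:
move_arm(
  motion="0 0 0 0 0 0; 0 0 0 0 0 0; 0 0 0 0 0 0; 0 0 0 0 0 0; 0 0 0 0 0 0; 0 0 0 0 0 0; 0 0 0 0 0 0; 0 0 0 0 0 0; 0 0 0 0 0 0; 0 0 0 0 0 0; 0 0 0 0 0 0; 0 0 0 0 0 0; 0 0 0 0 0 0; 0 0 0 0 0 0; 0 0 0 0 0 0; 0 0 0 0 0 0; 0 0 0 0 0 0; 0 0 0 0 0 0; 0 0 0 0 0 0; 0 0 0 0 0 0",
)

```text
time: 39.6
tcp_pos: [0.3354, -0.4309, 0.3686]
tool_rot: [-1.571, -0.0, -1.688]
force: [0.8, 0.5, -0.3]
width: 1.001
```

Run:
```python
from h import *
P=[np.load('/tmp/scene15.npz')['pixels'].astype(int)]
for i in range(8): P.append(snap('scene')['pixels'].astype(int))
for i in range(1,9): 
    print([round(float(abs(P[i]-P[i-1])[s].mean()),2) for s in (np.s_[245:280,212:252],np.s_[222:260,265:305],np.s_[200:240,150:200])])
cv2.imwrite('pics/s16.png',P[-1].astype(np.uint8))
```

```text
[3.32, 0.69, 0.72]
[0.7, 0.68, 0.72]
[0.7, 0.67, 0.72]
[0.67, 0.69, 0.71]
[0.7, 0.68, 0.72]
[0.68, 0.67, 0.72]
[0.69, 0.69, 0.74]
[0.7, 0.69, 0.72]
```

View pics/s16.png

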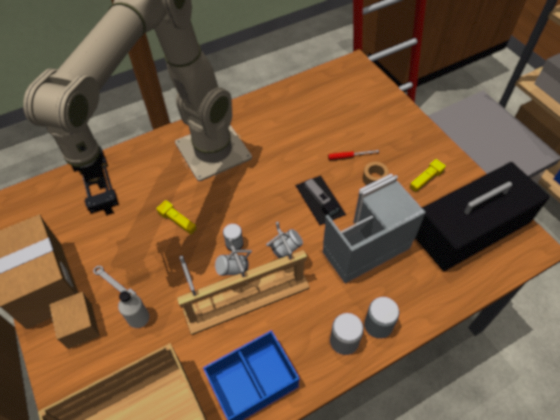

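```bash
python3 -c "
from h import *
print(r.close_job())"
```

```text
the job is handed in; nothing more can be done
None
```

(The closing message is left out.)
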